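# Open the bench hood's window to the mark and start its fan

### The arm

A 6-joint arm with a two-finger parallel gripper is mounted at the origin on a cart in front of the work surface, level with it; the furniture and walls round the work are solid. World frame = base frame: x ahead of the robot, y to its left, z up, the work surface at z = 0. Lengths are in m, angles in degrees, forces in N, time in s.
With the tool pointing down it reaches from about 0.4 to 0.825 m from the base axis. Payload 7 kg.
Tool frame: the origin (TCP) lies between the finger pads; the fingertips stand ctrl.nose_length ahead of it and the grasp point (between the pads) lies 2 mm behind it (ctrl.nose_length is the distance from the TCP to the fingertips, in m); z points along the fingers, y is the line along which they close (so a half turn about z gives the same grasp; the last joint's range is limited). The gripper opens to 88 mm and grips with 3 to 60 N. Pads are 19 mm wide; open, the fingers measure 130 mm over their backs; the gripper's body (78 mm by 193 mm) begins 47 mm behind the grasp point.
Start: joints at [89.215, 20.546, 0.682, 0, -70.136, -16.507], TCP at [0.201, 0.644, 0.244] pointing down, gripper open.
Joint ranges: [-176.03, 176.03], [-82.01, 121.73], [-58.28, 71.71], [-173.87, 95.51], [-174.79, -0.11], [-173.66, 173.66]. Speed limits (degrees/s): [136.94, 136.94, 172.46, 180, 180, 180].

### API

Orientations are given as [roll, pitch, yaw] about the fixed x, y, z axes, in that order (R = Rz(yaw) Ry(pitch) Rx(roll)).
In Python, from plant import ctrl gives the robot as it stands.
- The arm moves only by the tool apply_moves, never from a script. Its argument "commands" is a list of rows, each a list of 3 entries, a list of its own where there are three numbers: the shift along the world's x, y, z in cm, then the turn about the world's z in rad, then the closure, from 0 (fully open) to 1 (shut). In form: [[[x, y, z], turn, jaw], ...]. A call has 1 to 20 rows; each row is the pose to reach, as a shift and turn from the pose commanded when the call began; what a row does not reach only later rows make up. A row lasts 1/12 s, in which the tool goes at most 41.7 mm and 7.16 degrees, less where a joint would pass 70% of its speed; a pose out of reach is approached as far as the arm can. A call with a gripper value outside its range is refused whole. The fingers move at their own pace and stop on an object; the grip force is fixed at half the most. Time passes only in rows, so rows that repeat a pose let the fingers close. It gives the time, the measured TCP pose, the force, the opening and the grip force at its end, in the units of the state.
- ctrl.get_obs(): the state, without advancing time (a new reading comes with each control period).
- ctrl.snapshot(name): name is "side" or "top"; returns a dict with "img" (400x640x3 uint8, red, green, blue), "fx", "fy", "cx", "cy" (pixels), "T" (4x4, takes a point from camera to world coordinates). Camera axes: x right, y up, looking along -z (the intrinsics and any distortion apply to the point x, -y, -z); pixel columns grow to the right and rows downward; lengths in m; the calibration is good to about 2 mm. A picture is of the moment at which its call begins. There is no depth.
- ctrl.close_job(): hands the job in; it is judged then, once.
Trained networks look in a picture, given as the dict that the camera call returned (one of the last four; its "shot" number tells which), for a name from the list of things; names that differ only in an ending like _2 or _b are one class to them, and where a whole thing is asked for, a point or a joint stands for the part that bears it (a point fixed in the world has none). Each returns a list of dicts, best first, with "score" (0 to 1); they miss things now and then, are a little off and sometimes report something else, mostly with a low value. They report only what shows in the picture. A call takes as long as a camera call.
- ctrl.search_frame(picture, target): "at" ([column, row] in pixels, amid what is visible of it).
- ctrl.spot_point(picture, target): "at" ([column, row] in pixels: a listed point, or the origin of a listed thing).
The state is a dict: "clock": time; "joint_pos": joint angles; "qvel": joint speeds; "tau": joint torques, N m; "tool_pos": TCP position; "orientation": TCP orientation; "force": force on the tool from outside, world axes, zero at the start; "moment": the same for the moment, N m; "opening": finger opening in m; "gripper_force": force on a finger pad.
Only numpy, scipy, OpenCV 4.12 (cv2) and the standard library are available. Lean on these libraries where they do the work, as an engineer would, in place of code of your own. Each camera call takes 0.05 s, during which the arm holds its last target. There are 200 camera calls.

### The job

Get the small bench hood ready for work: with the fingertips, push its window up from beneath the black lip until the red bar on the window is level with the green bar on the left-hand post, without gripping the lip. Then press the green button on the grey switch box fully down to start the fan, and let it come up again. Leave everything else where it stands.

Things in the scene. Friction and masses are not known exactly. Their poses are not given: they have to be found in the camera images.
- hood: White bench hood fixed to the worktop, 165 x 240 mm, 247 mm high (collar on top to 287), 50 mm high plinth, two aluminium posts 460 mm high at the front corners guide the window. Origin at the centre of its underside; own -x is the front (towards the robot), +y its left as the robot sees it, +z up. Plinth front at x = -82 mm, post fronts at x = -87 mm.
- sash (a joint): Height (m) of the hood's window above its lowest stop, 0 to 0.19. It slides straight up. Counterbalanced: about 2 to 5 N (plus 12 N per m/s) pushes it up, and it stays by friction where it is left.
- lip (a point): Middle of the lower front edge (nose) of the window's black lip, 64 mm above the worktop at joint 0; moves with the window; axes as the hood's. The lip is level, 140 mm long along y, 35 mm deep from rail to nose, 6 mm thick, with a 4 mm rubber strip on top, 13 mm behind the nose. Beneath it is free space down to the worktop and 34 mm back from the nose to the plinth.
- red_bar (a point): Centre of the front of the red bar, 26 x 8 mm, at the left end of the window's bottom rail; moves with the window, always 5 mm above point lip.
- green_bar (a point): Centre of the front of the green bar, 28 x 8 mm, of the black clip on the hood's left-hand post. Fixed; its height differs from run to run.
- fan_button (a joint): Travel (m) of the fan button: 0 up, 0.006 fully down (about 5 N); a spring brings it up again.
- fan_button_top (a point): Centre of the top of the round green button, 28 mm across, on the grey switch box, 75 x 90 x 36 mm, fixed to the worktop; pressed straight down.
- vial_amber: Amber vial standing, 28 mm across, 64 mm high; origin at the centre of its underside. Bystander.
- dish: Small round dish with pink filling, 58 mm across, 14 mm high; origin at the centre of its underside. Bystander.
- beaker: Plastic beaker, 66 mm across, 77 mm high; origin at the centre of its underside. Bystander.
- tape: Roll of green tape lying flat, 72 mm across, 19 mm high; origin at the centre of its underside. Bystander.
- jar: White jar with a blue cap, 62 mm across, 90 mm high, inside the hood; origin at the centre of its underside. Bystander.

How it is judged:
By the outcome, as a careful person would: the job done as asked, in the order asked, and still so for the second after the job is handed in, with the robot touching nothing.
It also fails if it takes over 64 s, if anything falls off the work surface, if the arm or the gripper's body presses on something with over 40 N, if the wrist force passes 120 N, or if a joint passes its speed limit or range.

## Working session

There is one attempt and no reset: what is moved stays moved. The work goes in short steps, Python scripts to look and compute and a tool call to move; the robot and the scene stay as the last step left them, time stands still between calls to the robot, and variables do not carry over. Pictures are saved under pics/ and viewed, at most 10 in all, crops included, and the job is handed in when it is done.

Besides the shell and the picture viewer there is one more tool, called after "Call:" by a JSON object that holds its "name" and its "arguments", one argument or row to a line. apply_moves: Moves the arm, as the interface text tells. Its arguments: {"type":"object","properties":{"commands":{"type":"array"}},"required":["commands"]}

```bash
mkdir -p pics
cat > h.py <<'E'
import numpy as np,cv2
from plant import ctrl
def snap(n,f=None):
    s=ctrl.snapshot(n)
    if f: cv2.imwrite('pics/'+f,s['img'][:,:,::-1])
    return s
def ray(s,p):
    d=np.array([(p[0]-s['cx'])/s['fx'],-(p[1]-s['cy'])/s['fy'],-1.])
    T=np.array(s['T']);return T[:3,3],T[:3,:3]@d
def atz(s,p,z):
    o,d=ray(s,p);return o+d*(z-o[2])/d[2]
def tri(a,pa,b,pb):
    o1,d1=ray(a,pa);o2,d2=ray(b,pb)
    t=np.linalg.lstsq(np.c_[d1,-d2],o2-o1,rcond=None)[0]
    p,q=o1+t[0]*d1,o2+t[1]*d2
    return (p+q)/2,np.linalg.norm(p-q)
def proj(s,P):
    T=np.array(s['T']);c=T[:3,:3].T@(np.array(P)-T[:3,3])
    return np.array([s['cx']-s['fx']*c[0]/c[2],s['cy']+s['fy']*c[1]/c[2]])
E
python3 - <<'E'
from h import *
np.set_printoptions(precision=4,suppress=True)
a=snap('side','s1.png');b=snap('top','t1.png')
print({k:v for k,v in a.items() if k!='img'});print({k:v for k,v in b.items() if k!='img'})
for n in ['hood','lip','red_bar','green_bar','fan_button_top','vial_amber','dish','beaker','tape','jar']:
    r=[ctrl.spot_point(s,n)[:2] for s in (a,b)]
    print(n,[[(np.round(q['at'],1),round(q['score'],2)) for q in x] for x in r])
    if r[0] and r[1]: print('   ',*tri(a,r[0][0]['at'],b,r[1][0]['at']))
print(ctrl.nose_length,ctrl.get_obs())
E
```

```text
{'fx': 486.4249244014951, 'fy': 486.4249244014951, 'cx': 320.2859239576083, 'cy': 199.23399717801522, 'T': array([[-0.9807,  0.1327, -0.1438,  0.2579],
       [-0.1955, -0.6929,  0.694 ,  1.4814],
       [-0.0076,  0.7087,  0.7054,  1.5106],
       [ 0.    ,  0.    ,  0.    ,  1.    ]]), 'shot': 1}
{'fx': 414.48996598304416, 'fy': 414.48996598304416, 'cx': 318.2078118382077, 'cy': 192.22670935975404, 'T': array([[-0.3798,  0.723 , -0.577 , -0.3625],
       [-0.925 , -0.2933,  0.2413,  0.5112],
       [ 0.0052,  0.6254,  0.7803,  1.3899],
       [ 0.    ,  0.    ,  0.    ,  1.    ]]), 'shot': 2}
hood [[(array([287.6, 267.7]), 0.71)], [(array([256.7, 223.2]), 0.96)]]
    [ 0.6218  0.3722 -0.0182] 0.0023219459015639
lip [[(array([310.6, 149.7]), 0.74)], [(array([275.7, 223.9]), 0.87)]]
    [0.4353 0.3188 0.4362] 0.26407292367428903
red_bar [[], [(array([253.5, 240. ]), 0.78), (array([276.4, 225.8]), 0.55)]]
green_bar [[(array([322.2, 249.1]), 0.58)], [(array([250.6, 226.3]), 0.47)]]
    [0.4748 0.4163 0.184 ] 0.003961783493240436
fan_button_top [[(array([341.1, 142.4]), 0.42)], [(array(
[... 362 characters left out ...]
839 -0.3321 -0.0025] 0.002985778482305436
tape [[(array([309.8, 336.5]), 0.49)], [(array([194.8, 271.4]), 0.49)]]
    [0.4765 0.6538 0.0064] 0.016882673270262452
jar [[], [(array([199.4, 273.3]), 0.72)]]
0.017 {'clock': 1.1, 'joint_pos': array([ 89.2167,  20.546 ,   0.6839,  -0.0003, -70.1362, -16.5069]), 'qvel': array([-0.0027, -0.0425,  0.0558,  0.1306, -0.0059,  0.1342]), 'tau': array([  0.0006, -58.2395,  29.3303,   7.0026,   0.0122,  -0.    ]), 'tool_pos': array([0.2006, 0.6445, 0.2436]), 'orientation': array([-179.9985,    0.0007,  -17.2903]), 'force': array([-0.215 , -0.1109,  0.6288]), 'moment': array([-0.0015,  0.0019, -0.0174]), 'gripper_force': 0.0, 'opening': 0.08794563003857199}
```

View pics/s1.png

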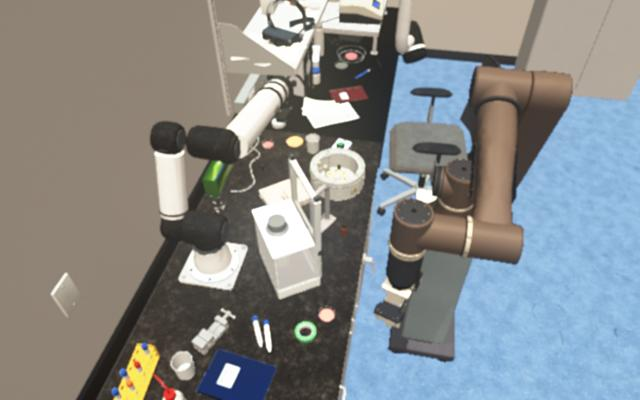

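View pics/t1.png

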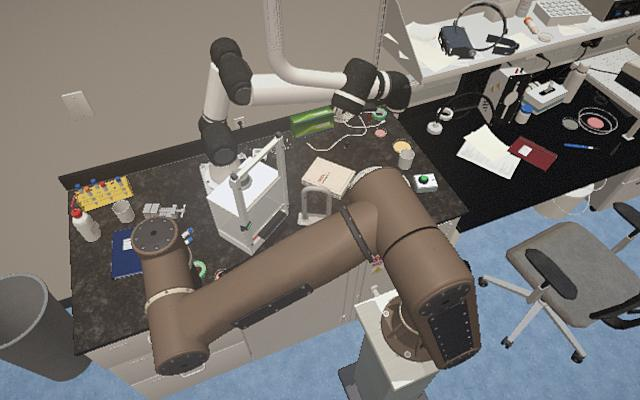

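Side: hood at (287,245), button box at (342,146), vial near (344,229). Top: hood at (250,210), green button at (424,180). I'll zoom in.

Run:
```python
import cv2,numpy as np
a=cv2.imread('pics/s1.png')[140:330,235:385];b=cv2.imread('pics/t1.png')[125:275,190:340]
a=cv2.resize(a,(450,570),interpolation=cv2.INTER_CUBIC);
cv2.imwrite('pics/a.png',a);cv2.imwrite('pics/b.png',cv2.resize(b,(600,600),interpolation=cv2.INTER_CUBIC))
```

```text
(no output)
```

View pics/a.png

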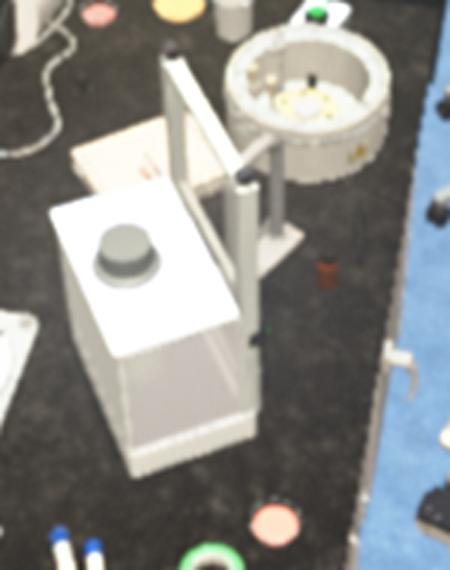

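View pics/b.png

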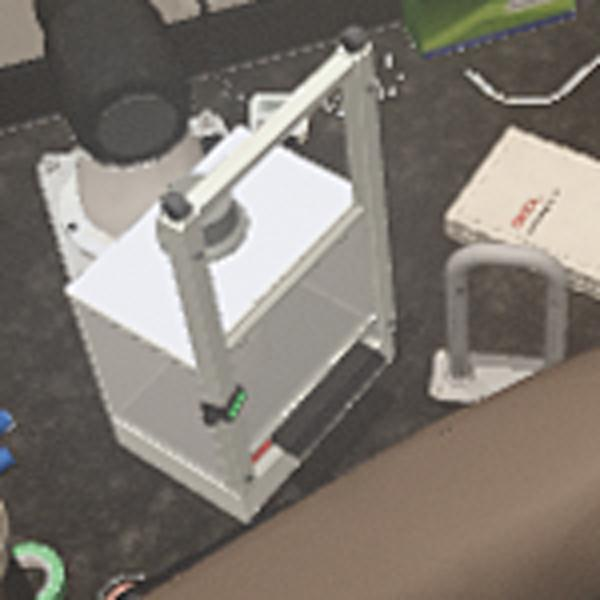

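Crops show: top-view green bar ≈(249.5,226), red bar ≈(255.5,238), post caps (234.3,176.3)/(278,135); side-view post caps (316.7,198.7)/(291.7,156), vial ≈(344,231). I fit the hood pose from its known geometry.

```bash
cat > fit.py <<'E'
from h import *
from scipy.optimize import least_squares
np.set_printoptions(precision=4,suppress=True)
a=snap('side');b=snap('top')
S=lambda u,v:(235+u/3,140+v/3); Tt=lambda u,v:(190+u/4,125+v/4)
C=[(a,S(50,212),(.0825,-.12,.247)),(a,S(118,357),(.0825,.12,.247)),(a,S(135,477),(.0825,.12,0)),(a,S(256,437),(-.087,.12,0)),
(b,Tt(67,290),(.0825,.12,.247)),(b,Tt(122,442),(.0825,.12,0)),(b,Tt(248,522),(-.087,.12,0)),(b,Tt(395,360),(-.087,-.12,0))]
W=lambda p,q:np.array([p[0]+np.cos(p[2])*q[0]-np.sin(p[2])*q[1],p[1]+np.sin(p[2])*q[0]+np.cos(p[2])*q[1],q[2]])
f=lambda p:np.concatenate([proj(s,W(p,q))-np.array(u) for s,u,q in C])
r=least_squares(f,[.62,.37,.5],loss='soft_l1')
print(r.x,np.degrees(r.x[2]));print(f(r.x).reshape(-1,2))
p=r.x
inv=lambda P:np.array([np.cos(p[2])*(P[0]-p[0])+np.sin(p[2])*(P[1]-p[1]),-np.sin(p[2])*(P[0]-p[0])+np.cos(p[2])*(P[1]-p[1]),P[2]])
for n,u,v in [('capL',S(245,176),Tt(177,205)),('capR',S(170,48),Tt(352,40))]:
    P,e=tri(a,u,b,v);print(n,P,e,inv(P))
def onplane(s,u,x):
    o,d=ray(s,u);o2=inv(o);d2=inv(o+d)-o2;t=(x-o2[0])/d2[0];return o2+t*d2
print('green',onplane(b,Tt(238,404),-.09),'red',onplane(b,Tt(262,451),-.087),'lipR',onplane(b,Tt(385,362),-.116))
print('lip0',W(p,(-.116,0,.064)))
P=tri(a,(340.7,144.7),b,Tt(0,0))
for s,i in((a,0),(b,1)):
    m=s['img'].astype(int);h=cv2.cvtColor(s['img'],cv2.COLOR_RGB2HSV)
    g=((h[...,0]>45)&(h[...,0]<85)&(h[...,1]>130)&(h[...,2]>60)).astype(np.uint8)
    n,_,st,c=cv2.connectedComponentsWithStats(g)
    print([(c[k],st[k][4]) for k in range(1,n) if st[k][4]>5])
print('vial',atz(a,S(327,272),.03))
print('stand base',[atz(b,Tt(*q),0) for q in [(430,395),(485,400)]],'hoop top',[tri(a,S(278,135),b,Tt(545,262))])
E
python3 fit.py
```

```text
[0.611  0.3861 0.6062] 34.73528756504905
[[ 0.5338 -1.5016]
 [ 0.2341 -1.8355]
 [-0.4328  0.4394]
 [ 1.7847 -1.7396]
 [-1.4474 -0.3162]
 [-2.2634  0.1232]
 [-0.1395  0.6302]
 [-0.3545 -1.5791]]
capL [0.4879 0.4304 0.4439] 0.002475709405563621 [-0.076   0.1066  0.4439]
capR [0.6105 0.2489 0.4453] 0.003388390720598328 [-0.0786 -0.1125  0.4453]
green [-0.09    0.1017  0.1847] red [-0.087   0.083   0.0814] lipR [-0.116  -0.0706  0.0654]
lip0 [0.5157 0.32   0.064 ]
[(array([340., 144.]), np.int32(11)), (array([209.3238, 172.3238]), np.int32(105))]
[(array([423.4615, 177.8462]), np.int32(26))]
vial [0.4301 0.1838 0.03  ]
stand base [array([0.5455, 0.2212, 0.    ]), array([0.5189, 0.1719, 0.    ])] hoop top [(array([0.511 , 0.1139, 0.2044]), np.float64(0.0007118343836186108))]
```

Hood fit: (0.611, 0.386), yaw about 34.7°. Lip nose at (0.516, 0.320, 0.064), green bar z about 0.185. I'll move the arm in front of the lip, with the closing line along hood x. That gives a clear view of the gripper and the hood.

Call:
{"name": "apply_moves", "arguments": {
  "commands": [
    [[0.7,-1.3,0],-0.03,0],
    [[2,-3.8,0],-0.08,0],
    [[3.5,-6.5,0],-0.14,0],
    [[5,-9.3,0],-0.2,0],
    [[6.5,-12,0],-0.26,0],
    [[8,-15,0],-0.32,0],
    [[9.6,-18,0],-0.38,0],
    [[11.2,-21,0],-0.44,0],
    [[12.8,-24,0],-0.5,0],
    [[14.4,-27,0],-0.55,0],
    [[16,-30,0],-0.6,0],
    [[17.6,-33,0],-0.64,0],
    [[19,-35.5,0],-0.66,0],
    [[20,-37.4,0],-0.66,0],
    [[20.5,-38.2,0],-0.66,0],
    [[20.7,-38.6,0],-0.66,0],
    [[20.7,-38.6,0],-0.66,0]
  ]
}}

```text
clock: 2.62
tool_pos: [0.4079, 0.2579, 0.2437]
orientation: [-180.0, 0.0, -55.2]
force: [-0.3, 0.0, -0.5]
opening: 0.0876
gripper_force: 0.0
```

Run:
```python
from h import *
print([x for x in dir(ctrl) if x[0]!='_'])
o=ctrl.get_obs();print(o['clock'],o['tool_pos'],o['orientation'],o['joint_pos'],o['force'])
a=snap('side','s2.png');b=snap('top','t2.png')
A=cv2.imread('pics/s2.png')[120:320,230:430];B=cv2.imread('pics/t2.png')[125:275,190:390]
A=cv2.resize(A,(400,400),interpolation=cv2.INTER_CUBIC);B=cv2.resize(B,(800,600),interpolation=cv2.INTER_CUBIC)
cv2.imwrite('pics/a2.png',cv2.resize(A,(600,600)));cv2.imwrite('pics/b2.png',B)
for n in ['lip','red_bar','green_bar','vial_amber','fan_button_top']:
    print(n,[[(np.round(q['at'],1),round(q['score'],2)) for q in ctrl.spot_point(s,n)[:2]] for s in (a,b)])
```

```text
['PlanningError', 'close_job', 'get_obs', 'nose_length', 'search_frame', 'snapshot', 'spot_point']
2.6167 [0.40786058 0.25785704 0.24371254] [-1.79976097e+02  1.19531367e-02 -5.51978791e+01] [ 5.57206573e+01  2.10857317e+00 -2.27966246e+01 -2.90133140e-03
 -6.50682070e+01 -2.09173164e+01] [-0.30801561  0.04163537 -0.52805324]
lip [[], [(array([277.5, 228.9]), 0.78)]]
red_bar [[], [(array([253.2, 234.1]), 0.6), (array([250.9, 228.8]), 0.47)]]
green_bar [[(array([320.6, 247.5]), 0.55)], [(array([251.6, 227.3]), 0.56)]]
vial_amber [[(array([341.7, 234.9]), 0.47)], [(array([317.4, 240.9]), 0.55)]]
fan_button_top [[(array([304.8, 334. ]), 0.44)], [(array([254.5, 239.5]), 0.5)]]
```

View pics/b2.png

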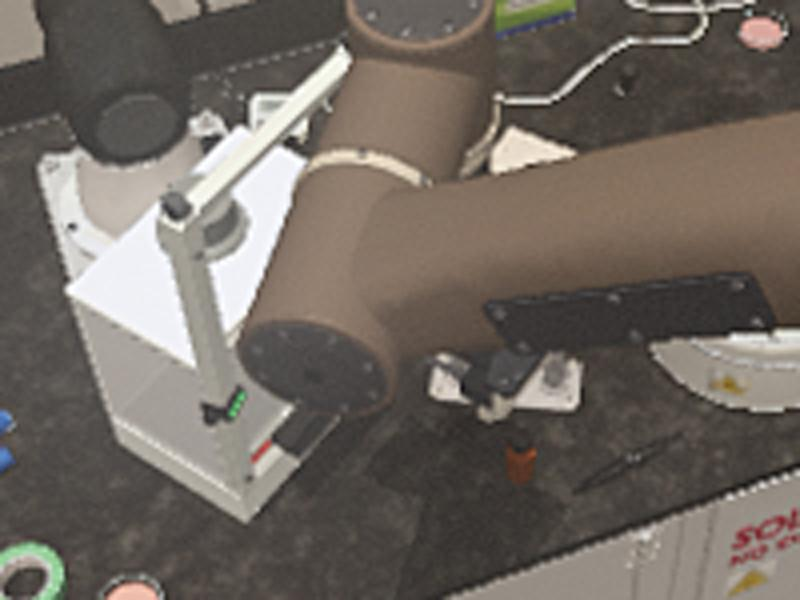

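View pics/a2.png

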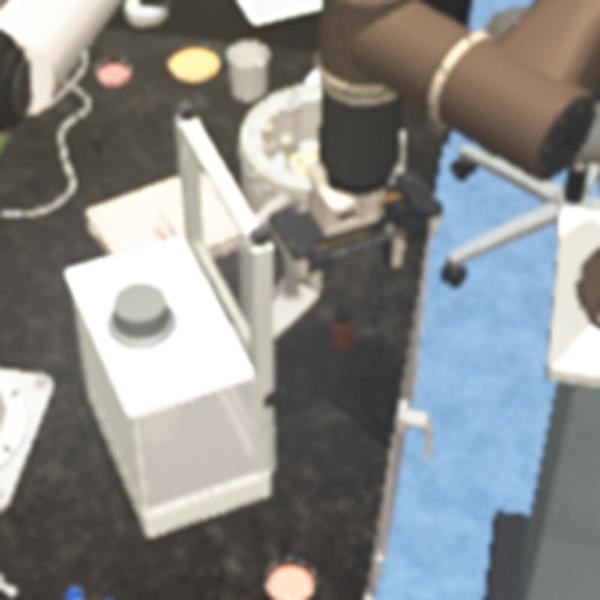

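The gripper is seen clearly: its long body lies along hood x and it is clear of the vial (≈(320,240) in top). Only yaw is available, so the tool stays pointing down. I'll bear on the lip's nose with the back of the open finger's tip and raise it from there. First I lower.

Call:
{"name": "apply_moves", "arguments": {
  "commands": [
    [[0,0,-1.5],0,0],
    [[0,0,-4],0,0],
    [[0,0,-6.5],0,0],
    [[0,0,-9],0,0],
    [[0,0,-11.5],0,0],
    [[0,0,-14],0,0],
    [[0,0,-16],0,0],
    [[0,0,-17],0,0],
    [[0,0,-17.2],0,0],
    [[0,0,-17.2],0,0]
  ]
}}

```text
clock: 4.05
tool_pos: [0.4075, 0.2582, 0.071]
orientation: [179.9, -0.0, -55.1]
force: [0.2, 0.8, 1.0]
opening: 0.0879
gripper_force: 0.0
```

Run:
```python
from h import *
o=ctrl.get_obs();print(o['clock'],o['tool_pos'],o['force'])
a=snap('side','s3.png');b=snap('top','t3.png')
A=cv2.imread('pics/s3.png')[180:280,290:400];B=cv2.imread('pics/t3.png')[190:270,235:345]
A=cv2.resize(A,(550,500),interpolation=cv2.INTER_CUBIC)
cv2.imwrite('pics/a3.png',np.vstack([cv2.resize(A,(400,300)) ,cv2.resize(B,(400,290),interpolation=cv2.INTER_CUBIC)]))
```

```text
4.05 [0.40749998 0.25820323 0.07104766] [0.21889147 0.79893012 0.9959129 ]
```

View pics/a3.png

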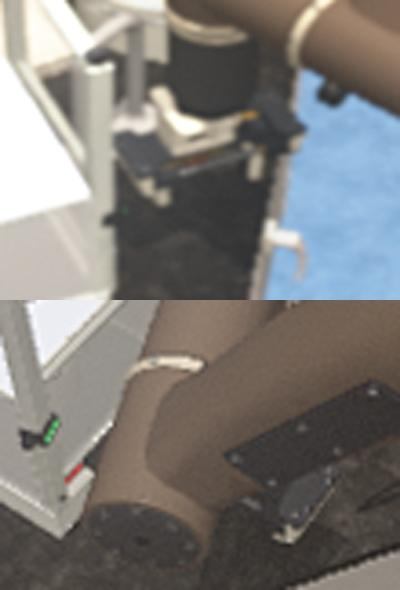

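Call:
{"name": "apply_moves", "arguments": {
  "commands": [
    [[0.6,0.4,0],0,0],
    [[1.4,1.0,0],0,0],
    [[2.2,1.5,0],0,0],
    [[2.9,2.0,0],0,0],
    [[3.5,2.4,0],0,0],
    [[3.9,2.7,0],0,0],
    [[4.1,2.85,0],0,0],
    [[4.1,2.85,0],0,0]
  ]
}}

```text
clock: 4.82
tool_pos: [0.449, 0.2872, 0.0713]
orientation: [180.0, -0.0, -55.1]
force: [-0.7, -0.2, -0.6]
opening: 0.0875
gripper_force: 0.0
```

Call:
{"name": "apply_moves", "arguments": {
  "commands": [
    [[0.16,0.11,0],0,0],
    [[0.33,0.23,0],0,0],
    [[0.5,0.34,0],0,0],
    [[0.5,0.34,0],0,0]
  ]
}}

```text
clock: 5.15
tool_pos: [0.4539, 0.2906, 0.0717]
orientation: [-180.0, 0.0, -55.1]
force: [-0.3, -0.3, -0.2]
opening: 0.0875
gripper_force: 0.0
```

Call:
{"name": "apply_moves", "arguments": {
  "commands": [
    [[0.08,0.06,0],0,0],
    [[0.16,0.11,0],0,0],
    [[0.25,0.17,0],0,0],
    [[0.25,0.17,0],0,0]
  ]
}}

```text
clock: 5.48
tool_pos: [0.4563, 0.2922, 0.0716]
orientation: [-180.0, -0.0, -55.1]
force: [0.5, -0.1, 1.0]
opening: 0.0872
gripper_force: 0.0
```

Call:
{"name": "apply_moves", "arguments": {
  "commands": [
    [[0.08,0.06,0],0,0],
    [[0.16,0.11,0],0,0],
    [[0.25,0.17,0],0,0],
    [[0.25,0.17,0],0,0]
  ]
}}

```text
clock: 5.82
tool_pos: [0.4573, 0.2928, 0.0712]
orientation: [179.8, -0.0, -55.1]
force: [-6.4, -1.5, 4.3]
opening: 0.0878
gripper_force: 3.6
```

Call:
{"name": "apply_moves", "arguments": {
  "commands": [
    [[0.08,0.06,0],0,0],
    [[0.16,0.11,0],0,0],
    [[0.16,0.11,0],0,0]
  ]
}}

```text
clock: 6.07
tool_pos: [0.4574, 0.2928, 0.0705]
orientation: [179.6, -0.0, -55.1]
force: [-11.6, -2.7, 4.0]
opening: 0.0875
gripper_force: 5.9
```

Contact is on the finger (pad force 5.9 N). Next is a trial lift with a little more press.

Call:
{"name": "apply_moves", "arguments": {
  "commands": [
    [[0.1,0.06,0],0,0],
    [[0.16,0.11,0.3],0,0],
    [[0.16,0.11,0.6],0,0],
    [[0.16,0.11,0.9],0,0],
    [[0.16,0.11,1.2],0,0],
    [[0.16,0.11,1.5],0,0],
    [[0.16,0.11,1.5],0,0]
  ]
}}

```text
clock: 6.65
tool_pos: [0.4575, 0.2928, 0.0846]
orientation: [179.4, -0.0, -55.2]
force: [-15.7, -3.3, 1.6]
opening: 0.0876
gripper_force: 7.3
```

Run:
```python
from h import *
o=ctrl.get_obs();print(o['clock'],o['tool_pos'],o['force'],o['moment'])
b=snap('top')
t=cv2.imread('pics/t3.png')[215:265,235:285]
c=b['img'][215:265,235:285,::-1]
cv2.imwrite('pics/c4.png',cv2.resize(np.hstack([t,c]),(800,400),interpolation=cv2.INTER_CUBIC))
for im in (cv2.imread('pics/t3.png'),b['img'][:,:,::-1]):
    i=im[215:265,235:285].astype(int);m=(i[...,2]-np.maximum(i[...,0],i[...,1])).clip(0);m[m<50]=0
    y,x=np.mgrid[215:265,235:285];print((x*m).sum()/m.sum(),(y*m).sum()/m.sum(),(m>0).sum())
```

```text
6.65 [0.45748332 0.29278923 0.08459364] [-15.65198045  -3.28669854   1.57054518] [-0.80063173  5.34672685  0.30668296]
255.03563474387528 237.1859688195991 12
nan nan 0<stdin>:9: RuntimeWarning: invalid value encountered in scalar divide
```

View pics/c4.png

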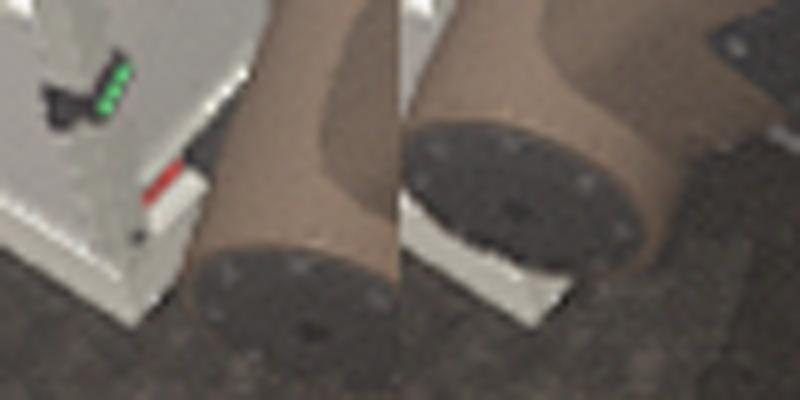

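The wrist now hides the window from the top camera, so I'll check the side view for a change in the sash.

Run:
```python
from h import *
a=snap('side','s4.png')
t=cv2.imread('pics/s1.png')[185:265,285:345]; c=cv2.imread('pics/s4.png')[185:265,285:345]
cv2.imwrite('pics/c5.png',cv2.resize(np.hstack([t,c]),(800,533),interpolation=cv2.INTER_CUBIC))
```

```text
(no output)
```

View pics/c5.png

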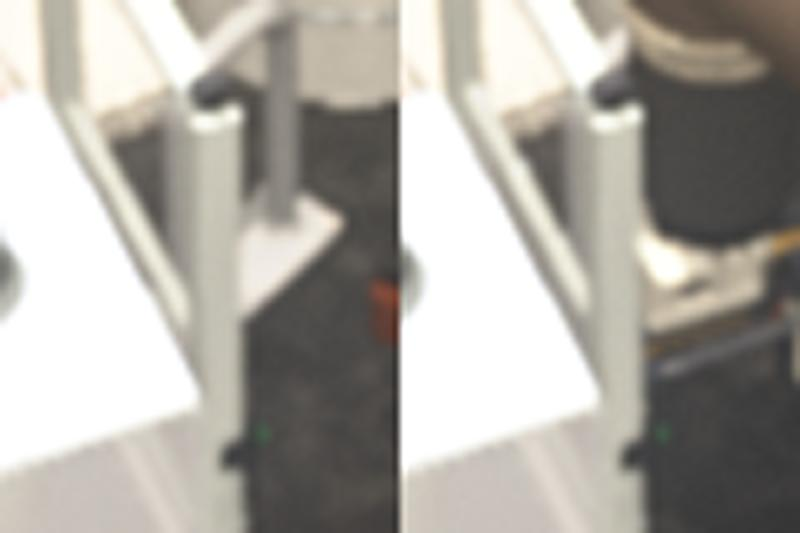

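The side view shows the sash top rail has moved up about 2 px, so the lift works and the window follows the finger. I'll continue.

Call:
{"name": "apply_moves", "arguments": {
  "commands": [
    [[0,0,0.4],0,0],
    [[0,0,0.8],0,0],
    [[0,0,1.2],0,0],
    [[0,0,1.6],0,0],
    [[0,0,2.0],0,0],
    [[0,0,2.4],0,0],
    [[0,0,2.8],0,0],
    [[0,0,3.2],0,0],
    [[0,0,3.6],0,0],
    [[0,0,4.0],0,0],
    [[0,0,4.0],0,0]
  ]
}}

```text
clock: 7.67
tool_pos: [0.4576, 0.2927, 0.1246]
orientation: [179.4, -0.0, -55.2]
force: [-15.0, -5.5, 2.2]
opening: 0.0876
gripper_force: 7.8
```

```bash
cat > sash.py <<'E'
from h import *
p=(.611,.386,.6025)
W=lambda q:np.array([p[0]+np.cos(p[2])*q[0]-np.sin(p[2])*q[1],p[1]+np.sin(p[2])*q[0]+np.cos(p[2])*q[1],q[2]])
o=ctrl.get_obs();print(o['clock'],o['tool_pos'],o['force'],o['moment'],o['gripper_force'])
a=snap('side')
def img(f): return cv2.imread('pics/'+f)
r=img('s1.png'); cur=a['img'][:,:,::-1]
# column-wise: bright rail profile; match patch of the rail from reference along the projected vertical direction
t=r[203:222,297:308]
for nm,im in (('s4',img('s4.png')),('now',cur)):
    R=cv2.matchTemplate(im[150:240,294:316],t,cv2.TM_CCOEFF_NORMED)
    _,v,_,l=cv2.minMaxLoc(R);print(nm,v,(l[0]+294-297,l[1]+150-203))
print('px per 10mm',proj(a,W((-.08,0,.29)))-proj(a,W((-.08,0,.28))))
cv2.imwrite('pics/now.png',cur)
b=snap('top');i=b['img'].astype(int)[140:265,225:300]
for k,nm in ((0,'red'),(1,'green')):
    oth=np.max(np.delete(i,k,2),2);m=(i[...,k]-oth-50).clip(0);y,x=np.mgrid[140:265,225:300]
    if m.sum(): print(nm,(x*m).sum()/m.sum(),(y*m).sum()/m.sum(),(m>0).sum())
E
python3 sash.py
```

```text
7.6667 [0.45758423 0.29268594 0.12462364] [-14.9596336   -5.50580253   2.20548808] [-1.40402649  5.20820755  0.226901  ] 7.796179102733731
s4 0.9526590704917908 (1, 0)
now 0.8735747337341309 (-3, 5)
px per 10mm [-0.08042105 -1.9830935 ]
```

Run:
```python
import cv2
for f in ('s1','s4','now'):
    g=cv2.cvtColor(cv2.imread(f'pics/{f}.png'),cv2.COLOR_BGR2GRAY)
    for c in (299,303,307): print(f,c,g[165:240:1,c].tolist())
```

```text
s1 299 [167, 225, 254, 255, 255, 255, 255, 255, 255, 255, 255, 248, 234, 228, 238, 246, 249, 249, 250, 251, 253, 253, 253, 253, 253, 253, 253, 252, 252, 252, 252, 251, 251, 250, 249, 248, 238, 217, 206, 216, 227, 233, 235, 232, 223, 205, 187, 181, 199, 230, 249, 255, 255, 255, 255, 255, 255, 255, 255, 255, 255, 255, 255, 255, 255, 255, 255, 255, 255, 255, 255, 255, 255, 255, 255]
s1 303 [80, 80, 78, 79, 81, 91, 119, 176, 240, 255, 255, 255, 255, 255, 255, 255, 255, 252, 246, 237, 230, 231, 241, 248, 250, 252, 252, 251, 251, 251, 251, 251, 251, 252, 251, 237, 205, 189, 181, 161, 130, 103, 92, 97, 109, 131, 160, 192, 219, 233, 233, 226, 212, 194, 175, 175, 196, 231, 250, 255, 255, 255, 255, 255, 255, 255, 255, 255, 255, 255, 255, 255, 255, 255, 255]
s1 307 [83, 82, 80, 78, 79, 79, 79, 78, 76, 75, 72, 77, 100, 147, 201, 245, 255, 255, 255, 255, 255, 255, 255, 255, 253, 247, 237, 231, 236, 244, 248, 249, 248, 237, 207, 193, 195, 178, 147, 112, 95, 94, 97, 97, 94, 92, 89, 90, 90, 87, 87, 95, 119, 152, 186, 214, 230, 234, 229, 215, 193, 171, 169, 196, 232, 250, 255, 255, 255, 255, 255, 255
[... 1567 characters left out ...]
, 255, 255, 255, 255, 255, 255, 255, 255, 253, 246, 238, 231, 231, 241, 248, 251, 252, 252, 252, 252, 252, 251, 251, 252, 252, 250, 238, 221, 221, 229, 233, 236, 233, 223, 203, 183, 164, 155, 151, 149, 150, 150, 149, 149, 147, 152, 168, 198, 235, 252, 255, 255, 255, 255, 255, 255, 255, 255, 255, 255, 255, 255, 255, 255, 255, 255]
now 307 [80, 77, 76, 77, 76, 78, 77, 75, 74, 71, 70, 75, 98, 147, 203, 245, 255, 255, 255, 255, 255, 255, 255, 255, 254, 247, 237, 232, 237, 245, 248, 249, 248, 237, 208, 195, 196, 177, 145, 110, 90, 92, 108, 140, 186, 216, 228, 235, 235, 230, 211, 189, 168, 157, 152, 154, 154, 156, 156, 152, 149, 150, 161, 184, 224, 250, 255, 255, 255, 255, 255, 255, 255, 255, 255]
```

Rail profile at column 307: peak row index 57 → 55 → 47.5, which matches the commanded lift (about 2 px per 10 mm). The sash follows without slip, so I go on to roughly the green level.

Call:
{"name": "apply_moves", "arguments": {
  "commands": [
    [[0,0,0.4],0,0],
    [[0,0,0.8],0,0],
    [[0,0,1.2],0,0],
    [[0,0,1.6],0,0],
    [[0,0,2.0],0,0],
    [[0,0,2.4],0,0],
    [[0,0,2.8],0,0],
    [[0,0,3.2],0,0],
    [[0,0,3.6],0,0],
    [[0,0,4.0],0,0],
    [[0,0,4.4],0,0],
    [[0,0,4.8],0,0],
    [[0,0,5.2],0,0],
    [[0,0,5.6],0,0],
    [[0,0,6.0],0,0],
    [[0,0,6.0],0,0]
  ]
}}

```text
clock: 9.1
tool_pos: [0.4576, 0.2927, 0.1844]
orientation: [179.4, -0.0, -55.2]
force: [-15.7, -6.1, 2.4]
opening: 0.0876
gripper_force: 8.0
```

```bash
python3 sash.py
python3 - <<'E'
import cv2
g=cv2.cvtColor(cv2.imread('pics/now.png'),cv2.COLOR_BGR2GRAY)
for c in (307,309): print(g[165:240,c].tolist())
E
```

```text
9.1 [0.45756302 0.29271163 0.18438452] [-15.70254262  -6.08963119   2.38625981] [-1.85723462  5.16405551  0.23826558] 8.000200325623155
s4 0.9526590704917908 (1, 0)
now 0.8838589191436768 (-3, 4)
px per 10mm [-0.08042105 -1.9830935 ]
[80, 79, 74, 77, 76, 76, 76, 76, 73, 71, 69, 71, 97, 147, 204, 244, 255, 255, 255, 255, 255, 255, 255, 255, 254, 247, 238, 232, 237, 244, 247, 247, 246, 238, 229, 231, 232, 228, 213, 193, 175, 163, 156, 155, 157, 155, 154, 154, 150, 150, 149, 151, 153, 154, 152, 149, 147, 146, 145, 146, 149, 158, 173, 201, 235, 252, 255, 255, 255, 255, 255, 255, 255, 255, 255]
[124, 130, 131, 134, 135, 135, 125, 111, 97, 85, 84, 81, 81, 79, 82, 90, 120, 172, 228, 252, 255, 255, 255, 255, 255, 255, 255, 255, 252, 245, 238, 235, 229, 202, 189, 201, 212, 225, 231, 233, 234, 229, 212, 189, 169, 159, 153, 152, 152, 152, 152, 151, 151, 151, 151, 152, 153, 151, 149, 147, 145, 144, 144, 147, 149, 161, 183, 215, 240, 253, 255, 255, 255, 255, 255]
```

Followed again. I'll retract straight back and measure red against green from the top camera.

Call:
{"name": "apply_moves", "arguments": {
  "commands": [
    [[-0.4,-0.3,0],0,0],
    [[-1.2,-0.8,0],0,0],
    [[-2.2,-1.5,0],0,0],
    [[-3.4,-2.3,0],0,0],
    [[-4.6,-3.2,0],0,0],
    [[-5.6,-3.9,0],0,0],
    [[-6.4,-4.4,0],0,0],
    [[-6.6,-4.6,0],0,0],
    [[-6.6,-4.6,0],0,0]
  ]
}}

```text
clock: 9.95
tool_pos: [0.3955, 0.2498, 0.1871]
orientation: [-179.9, 0.0, -55.1]
force: [0.8, 0.0, 0.4]
opening: 0.0875
gripper_force: 0.0
```

```bash
cat > rg.py <<'E'
from h import *
import sys
p=(.611,.386,.6025)
inv=lambda P:np.array([np.cos(p[2])*(P[0]-p[0])+np.sin(p[2])*(P[1]-p[1]),-np.sin(p[2])*(P[0]-p[0])+np.cos(p[2])*(P[1]-p[1]),P[2]])
def onplane(s,u,x):
    o,d=ray(s,u);o2=inv(o);d2=inv(o+d)-o2;return o2+(x-o2[0])/d2[0]*d2
def cen(im,k,r0=150,r1=265,c0=235,c1=300,th=35):
    i=im.astype(int)[r0:r1,c0:c1];m=(i[...,k]-np.max(np.delete(i,k,2),2)-th).clip(0)
    if k==1:
        n,l,st,c=cv2.connectedComponentsWithStats((m>0).astype(np.uint8)); m=m*(l==1+np.argmax(st[1:,4])) if n>1 else m
    y,x=np.mgrid[r0:r1,c0:c1];return ((x*m).sum()/m.sum(),(y*m).sum()/m.sum(),(m>0).sum(),x[m>0].min(),x[m>0].max(),y[m>0].min(),y[m>0].max()) if m.sum() else None
b=snap('top','rg.png')
print(ctrl.get_obs()['clock'],ctrl.get_obs()['tool_pos'])
for nm,im in (('t1',cv2.imread('pics/t1.png')[:,:,::-1]),('now',b['img'])):
    for k,n in ((0,'red'),(1,'green')):
        c=cen(im,k);print(nm,n,np.round(c,2) if c else c)
        if c:
            for x in (-.081,-.087,-.095): print('   ',x,np.round(onplane(b,c[:2],x),4))
for n in ('red_bar','green_bar','lip'): print(n,[(np.round(q['at'],1),round(q['score'],2)) for q in ctrl.spot_point(b,n)[:2]])
B=cv2.imread('pics/rg.png')[200:260,230:310];cv2.imwrite('pics/rgc.png',cv2.resize(B,(800,600),interpolation=cv2.INTER_CUBIC))
E
python3 rg.py
```

```text
10.0 [0.39597433 0.25022058 0.18704275]
t1 red [254.99 237.22  12.   253.   257.   235.   240.  ]
    -0.081 [-0.081   0.0791  0.075 ]
    -0.087 [-0.087   0.0844  0.0871]
    -0.095 [-0.095   0.0915  0.1033]
t1 green [248.73 225.83   9.   247.   250.   223.   228.  ]
    -0.081 [-0.081   0.0967  0.1723]
    -0.087 [-0.087   0.1018  0.1836]
    -0.095 [-0.095   0.1087  0.1985]
now red [251.85 219.51  12.   250.   254.   218.   221.  ]
    -0.081 [-0.081   0.0765  0.187 ]
    -0.087 [-0.087   0.0818  0.1981]
    -0.095 [-0.095   0.0889  0.2129]
now green [248.72 225.8    9.   247.   250.   223.   228.  ]
    -0.081 [-0.081   0.0967  0.1726]
    -0.087 [-0.087   0.1019  0.1838]
    -0.095 [-0.095   0.1088  0.1988]
red_bar [(array([251.8, 220.2]), 0.91)]
green_bar [(array([251.5, 225.2]), 0.64)]
lip [(array([277. , 210.4]), 0.6)]
```

```bash
cat >> rg.py <<'E'
print('----')
W=lambda q:np.array([p[0]+np.cos(p[2])*q[0]-np.sin(p[2])*q[1],p[1]+np.sin(p[2])*q[0]+np.cos(p[2])*q[1],q[2]])
acc={}
for k in range(8):
    a=snap('side');b=snap('top')
    for nm,s in (('side',a),('top',b)):
        for n in (('green_bar','hood') if nm=='side' else ('green_bar','red_bar','lip','hood')):
            q=[r for r in ctrl.spot_point(s,n) if r['score']>.3]
            if q: acc.setdefault((nm,n),[]).append(q[0]['at'])
M={k:np.median(v,0) for k,v in acc.items()}
for k,v in acc.items(): print(k,len(v),np.round(M[k],2),np.round(np.std(v,0),2))
P,e=tri(a,M['side','green_bar'],b,M['top','green_bar']);print('green net',inv(P),e)
i=a['img'].astype(int)[240:260,316:332];m=(i[...,1]-np.max(i[...,[0,2]],2));print(m[4:16])
i=b['img'].astype(int)[218:234,242:258];print('top green');print((i[...,1]-np.max(i[...,[0,2]],2)).clip(0))
i=b['img'].astype(int)[212:228,244:262];print('top red');print((i[...,0]-np.max(i[...,[1,2]],2)).clip(0))
for x in np.arange(-.1,-.08,.003):
    c=onplane(b,(248.72,225.8),x);print(np.round(c,4),'side px left end',proj(a,W((x,c[1]+.014,c[2]+.002))),'centre',proj(a,W(c)))
E
python3 rg.py | sed -n '/----/,$p'
```

```text
----
('side', 'green_bar') 7 [318.7 248.5] [10.81  6.72]
('side', 'hood') 8 [288.55 267.65] [1.39 1.53]
('top', 'green_bar') 8 [250.7 227.8] [1.41 1.44]
('top', 'red_bar') 8 [252.2 220.8] [1.53 1.53]
('top', 'lip') 8 [272.6 209.7] [25.02 20.53]
('top', 'hood') 8 [257.05 224.75] [1.17 0.96]
green net [-0.08933324  0.09426415  0.17246852] 0.009971178721178853
[[-3 -4 -4 -4 -3 -3 -2  0 -1  0  0 -1 -1 -1 -1 -2]
 [-3 -3 -4 -4 -3 -1 -2 -2 -1  0  0  0  0 -1 -1 -1]
 [-4 -3 -5 -4 -3 -3 -1 -1 -1 -1 -1 -1 -1  0  0  0]
 [-3 -3 -3 -3 -3 -2 -1 -1  0 -1  0  0 -1 -1 -1 -1]
 [-5 -3 -3 -3 -3 -2 -1  3  6  2 -1 -1 -1 -1  0 -1]
 [-3 -3 -4 -3 -3 -1  2  8 14  6  0  0 -1 -1 -1 -1]
 [-4 -4 -4 -3 -2 -2  1 10 16  9 -1 -1  0  0  0 -1]
 [-3 -3 -3 -2 -2 -2 -1  4  8  3 -1 -1  0  0 -2 -1]
 [-2 -2 -2 -2 -1 -3 -1 -1  1 -1 -1 -1 -1 -1  0 -2]
 [-3 -2 -1 -2 -2 -2 -3  0  0 -1 -1 -1 -1  0  0 -1]
 [-3 -2 -2  0  0  0 -1  0 -2 -1  0 -1 -1  0 -1 -1]
 [-4 -3 -2 -2 -1  0  0 -1  0 -1 -1  0 -2 -1 -1 -1]]
top green
[[ 0  0  0  0  0  0  0  0  0  0  0  0  0  2  0  0]
 [ 0  0  0  0  0  0  0  0  0  0  0  0  0  2  0  0]
 [ 0  0  0  0  
[... 1948 characters left out ...]
end [326.03562034 248.52029314] centre [324.40753658 246.0071941 ]
[-0.097   0.1105  0.2025] side px left end [324.93755585 249.29695121] centre [323.32098819 246.78617237]
[-0.094   0.1079  0.1969] side px left end [323.84578447 250.0691582 ] centre [322.24062808 247.56071408]
[-0.091   0.1053  0.1913] side px left end [322.76025224 250.83695224] centre [321.16640352 248.33085704]
[-0.088   0.1027  0.1857] side px left end [321.68090584 251.60037107] centre [320.0982624 249.0966386]
[-0.085   0.1002  0.1801] side px left end [320.60769254 252.35945197] centre [319.03615318 249.85809572]
[-0.082   0.0976  0.1744] side px left end [319.54056021 253.11423181] centre [317.98002491 250.61526491]
```

```bash
sed -i 's#^S=lambda.*#S=lambda u,v:(235+(u+.5)/3-.5,140+(v+.5)/3-.5); Tt=lambda u,v:(190+(u+.5)/4-.5,125+(v+.5)/4-.5)#' fit.py
cat >> fit.py <<'E'
print('=====')
def run(p,tag):
    global inv
    inv=lambda P:np.array([np.cos(p[2])*(P[0]-p[0])+np.sin(p[2])*(P[1]-p[1]),-np.sin(p[2])*(P[0]-p[0])+np.cos(p[2])*(P[1]-p[1]),P[2]])
    print(tag,p)
    for x in (-.078,-.082): print(' red0',onplane(b,(254.99,237.22),x),'now',onplane(b,(251.85,219.51),x))
    # green: left end in side view
    g=least_squares(lambda q:np.r_[proj(b,W(p,q))-(248.85,225.75),proj(a,W(p,(q[0]+.001,q[1]+.014,q[2])))-(324.0,249.6)],[-.09,.105,.19]).x
    print(' green',g,'lipR',onplane(b,Tt(385,362),-.116),'nose touch x',inv((.457,.2927,0))[0]+.065)
run(p,'all')
for nm,s in (('side',a),('top',b)):
    Cs=[c for c in C if c[0] is s]
    f2=lambda p:np.concatenate([proj(s,W(p,q))-np.array(u) for _,u,q in Cs])
    r2=least_squares(f2,p,loss='soft_l1');print(nm,r2.cost);run(r2.x,nm)
E
python3 fit.py | sed -n '1,9p;/=====/,$p'
```

```text
[0.6126 0.3863 0.6053] 34.68128876196645
[[ 0.4757 -1.2166]
 [ 0.0703 -1.5391]
 [-0.5482  0.7366]
 [ 1.695  -1.4081]
 [-1.2233 -0.2717]
 [-2.0288  0.1852]
 [ 0.0445  0.6997]
 [-0.1294 -1.442 ]]
=====
all [0.6126 0.3863 0.6053]
 red0 [-0.078   0.0763  0.0664] now [-0.078   0.0736  0.1792]
 red0 [-0.082   0.0798  0.0745] now [-0.082   0.0771  0.1866]
 green [-0.0969  0.1093  0.2006] lipR [-0.116  -0.0695  0.0676] nose touch x -0.11616432827763973
side 2.378857813975621
side [0.6127 0.3911 0.6097]
 red0 [-0.078   0.0705  0.0613] now [-0.078   0.0678  0.1746]
 red0 [-0.082   0.0741  0.0695] now [-0.082   0.0714  0.182 ]
 green [-0.0992  0.1059  0.2006] lipR [-0.116  -0.0766  0.0608] nose touch x -0.11893538119828101
top 1.8897372048813048
top [0.6095 0.3831 0.5877]
 red0 [-0.078   0.0784  0.0723] now [-0.078   0.0758  0.1847]
 red0 [-0.082   0.0819  0.0803] now [-0.082   0.0792  0.192 ]
 green [-0.0947  0.1087  0.2009] lipR [-0.116  -0.0642  0.0793] nose touch x -0.11203888631898506
```

```bash
cat > bias.py <<'E'
from h import *
np.set_printoptions(precision=4,suppress=True)
a=snap('side','sb.png');b=snap('top','tb.png')
def blob(s,guess,hl,hh,smin=60,r=14):
    h=cv2.cvtColor(s['img'],cv2.COLOR_RGB2HSV).astype(int);u,v=np.round(guess).astype(int)
    y,x=np.mgrid[v-r:v+r+1,u-r:u+r+1];y=y.clip(0,399)
    H,S_,V=[h[y,x,k] for k in range(3)]
    m=(((H>=hl)&(H<=hh))|((hl<0)&(H>=180+hl)))*(S_>smin)*(V>60)
    n,l,st,c=cv2.connectedComponentsWithStats(m.astype(np.uint8))
    if n<2:return None
    k=1+np.argmax(st[1:,4]);return c[k]+[u-r,v-r],st[k]
for nm,ga,gb,hl,hh in (('dish',(327,315),(223,273),-8,10),('tape',(306,331),(198,270),40,90),('vial',(344,231),(320,240),-10,15),('button',(341,144.5),(423.5,178),40,90)):
    A=blob(a,ga,hl,hh);B=blob(b,gb,hl,hh)
    print(nm,A,B)
    if A and B: print('   ',*tri(a,A[0],b,B[0]))
E
python3 bias.py
```

```text
dish (array([326.2323, 314.6162]), array([ 5,  6, 17, 16, 99], dtype=int32)) (array([222.1724, 275.9862]), array([  6,  11,  15,  14, 145], dtype=int32))
    [ 0.4318  0.5609 -0.0005] 0.0008378949199274468
tape (array([304.8589, 332.3278]), array([  2,   3,  23,  24, 241], dtype=int32)) (array([195.9752, 271.6025]), array([  1,   4,  22,  21, 161], dtype=int32))
    [ 0.4892  0.6454 -0.0012] 0.004399252684115305
vial (array([343.6667, 231.3   ]), array([11, 10,  7, 10, 60], dtype=int32)) (array([320.2727, 242.1136]), array([10, 11,  8,  9, 44], dtype=int32))
    [0.4314 0.168  0.0042] 0.006668411906601437
button (array([339.0909, 143.6364]), array([11, 12,  3,  4, 11], dtype=int32)) None
```

```bash
cat > edge.py <<'E'
from h import *
p=(.6126,.3863,.6053)
W=lambda q:np.array([p[0]+np.cos(p[2])*q[0]-np.sin(p[2])*q[1],p[1]+np.sin(p[2])*q[0]+np.cos(p[2])*q[1],q[2]])
a=snap('side');b=snap('top')
g=cv2.cvtColor(cv2.imread('pics/s1.png'),cv2.COLOR_BGR2GRAY).astype(float)
E=[]
for r in list(range(236,247))+list(range(256,280)):
    v=g[r,312:332];hi=v[:9].max();lo=v[13:].mean();th=(hi+lo)/2
    k=np.where((v[:-1]>=th)&(v[1:]<th))[0]
    if len(k): k=k[-1];E.append((r,312+k+(v[k]-th)/(v[k]-v[k+1]),hi,lo))
E=np.array(E);c=np.polyfit(E[:,0],E[:,1],1);res=E[:,1]-np.polyval(c,E[:,0]);print(np.round(E[::6],1),c,res.std())
print('edge at 249.6',np.polyval(c,249.6))
q0=np.array([-.087,.12,.195]);print('model edge',proj(a,W(q0)),'side per 10mm x,y,z',[proj(a,W(q0+d))-proj(a,W(q0)) for d in np.eye(3)*.01])
q1=np.array([-.09,.1,.195]);print('top per 10mm x,y,z',[proj(b,W(q1+d))-proj(b,W(q1)) for d in np.eye(3)*.01])
i=cv2.imread('pics/s1.png').astype(int)[246:254,316:330]
print(i[...,1]);print(i[...,1]-np.maximum(i[...,0],i[...,2]))
# top view: post edges around clip
t=cv2.cvtColor(cv2.imread('pics/rg.png'),cv2.COLOR_BGR2GRAY)
print(t[212:236:2,236:258])
E
python3 edge.py
```

```text
[[236.  320.8 193.   74.3]
 [242.  320.2 255.   75.1]
 [257.  320.6 197.   74.1]
 [263.  321.2 203.   68.3]
 [269.  320.8 211.   66. ]
 [275.  321.2 195.   69.7]] [1.08253240e-02 3.17845092e+02] 0.3687325160305683
edge at 249.6 320.54709274235444
model edge [321.36942923 250.94470911] side per 10mm x,y,z [array([-2.65197704,  0.90964424]), array([1.15542339, 2.07126491]), array([-0.01741493, -1.83726498])]
top per 10mm x,y,z [array([-2.2441307 , -1.29973425]), array([-1.82392442,  1.99804302]), array([-0.36014171, -1.63639054])]
[[194 194 195 193 175 130  87  75  77  77  77  77  77  79]
 [194 194 196 192 174 128  83  73  77  75  76  77  79  80]
 [194 196 197 193 174 126  81  75  81  77  75  76  77  81]
 [194 196 195 191 169 118  77  80  89  82  75  75  76  80]
 [194 193 187 171 143 101  73  79  91  83  73  74  78  80]
 [192 186 164 130 101  76  64  72  79  75  74  78  81  82]
 [192 177 132  88  70  66  63  67  73  72  73  76  80  80]
 [192 168 112  69  64  66  66  68  72  73  74  75  78  78]]
[[-3 -4 -3 -4 -3 -3 -3 -2 -2 -2 -2 -2 -2 -3]
 [-4 -4 -3 -4 -3 -3 -2 -1  0 -2 -2 -3 -2 -2]
 [
[... 685 characters left out ...]
3 143 157 174 125 103 101 129
  141 146 138 104]
 [158 157 157 156 150 154 156 157 157 145 148 148 127  68  72 116 145 140
  138 137 137 144]
 [158 156 161 159 160 166 162 159 159 153 144 102  54 115 166 116 138 136
  136 136 139 141]
 [159 157 159 151  86  51  68 100 126 127 107  59 118 164 116 139 138 138
  137 140 138 132]
 [158 159 159 165 148  57  74  69  64  54  54 118 164 119 145 139 138 137
  136 137 139 134]
 [157 157 158 161 153  75  57  67 112 135 103 105 128 147 141 130 136 135
  133 134 140 130]
 [158 158 157 159 160 163 167 171 150 150 150 147 149 146 144 139 133 135
  134 136 136 135]
 [157 156 158 156 158 158 155 149 147 148 153 152 147 147 144 140 135 139
  139 136 136 146]]
```

Relative analysis of clip and rail puts the red bar about 14 mm below green, so the target red pixel row is ≈217.2. I re-approach, press and lift 1.5 cm.

Call:
{"name": "apply_moves", "arguments": {
  "commands": [
    [[1,0.7,0],0,0],
    [[2.2,1.5,0],0,0],
    [[3.4,2.4,0],0,0],
    [[4.6,3.2,0],0,0],
    [[5.4,3.75,0],0,0],
    [[5.9,4.1,0],0,0],
    [[6.2,4.3,0],0,0],
    [[6.4,4.45,0],0,0],
    [[6.6,4.6,0.1],0,0],
    [[6.6,4.6,0.3],0,0],
    [[6.6,4.6,0.6],0,0],
    [[6.6,4.6,0.9],0,0],
    [[6.6,4.6,1.2],0,0],
    [[6.6,4.6,1.5],0,0],
    [[6.6,4.6,1.5],0,0]
  ]
}}

```text
clock: 15.1
tool_pos: [0.4579, 0.2929, 0.1996]
orientation: [179.4, -0.0, -55.2]
force: [-12.6, -4.1, 0.4]
opening: 0.0877
gripper_force: 6.3
```

Call:
{"name": "apply_moves", "arguments": {
  "commands": [
    [[-0.4,-0.3,0],0,0],
    [[-1.2,-0.8,0],0,0],
    [[-2.2,-1.5,0],0,0],
    [[-3.4,-2.3,0],0,0],
    [[-4.6,-3.2,0],0,0],
    [[-5.6,-3.9,0],0,0],
    [[-6.4,-4.4,0],0,0],
    [[-6.6,-4.6,0],0,0],
    [[-6.6,-4.6,0],0,0]
  ]
}}

```text
clock: 15.85
tool_pos: [0.3954, 0.2498, 0.2021]
orientation: [-179.9, 0.0, -55.1]
force: [-0.4, -0.6, 0.9]
opening: 0.0875
gripper_force: 0.0
```

```bash
sed -i '/----/,$d' rg.py; python3 rg.py
python3 - <<'E'
import cv2,numpy as np
T=cv2.imread('pics/rg.png');S=cv2.imread('pics/s1.png')[235:262,305:335]
T=T[205:235,238:268]
cv2.imwrite('pics/fin.png',np.hstack([cv2.resize(T,(420,420),interpolation=cv2.INTER_CUBIC),cv2.resize(S,(360,420),interpolation=cv2.INTER_CUBIC)]))
E
```

```text
15.9 [0.39593022 0.25018498 0.2020584 ]
t1 red [254.99 237.22  12.   253.   257.   235.   240.  ]
    -0.081 [-0.081   0.0791  0.075 ]
    -0.087 [-0.087   0.0844  0.0871]
    -0.095 [-0.095   0.0915  0.1033]
t1 green [248.73 225.83   9.   247.   250.   223.   228.  ]
    -0.081 [-0.081   0.0967  0.1723]
    -0.087 [-0.087   0.1018  0.1836]
    -0.095 [-0.095   0.1087  0.1985]
now red [251.04 217.6   13.   249.   253.   215.   220.  ]
    -0.081 [-0.081   0.0783  0.2009]
    -0.087 [-0.087   0.0837  0.2119]
    -0.095 [-0.095   0.0908  0.2265]
now green [248.73 225.77   9.   247.   250.   223.   228.  ]
    -0.081 [-0.081   0.0967  0.1726]
    -0.087 [-0.087   0.1018  0.1839]
    -0.095 [-0.095   0.1087  0.1989]
red_bar [(array([250.3, 219.4]), 0.79)]
green_bar [(array([251.6, 226.4]), 0.42)]
lip [(array([274.4, 205.9]), 0.97)]
```

View pics/fin.png

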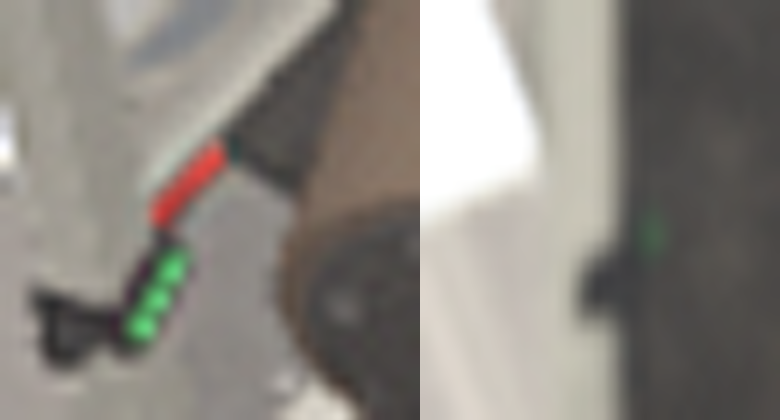

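The crop shows red at (251,217.6) and green at (248.7,225.8). The planes are ambiguous, so I refine the calibration with line segments (LSD) against the hood's known edges.

```bash
cat > icp.py <<'E'
from h import *
from scipy.optimize import least_squares
from scipy.spatial.transform import Rotation as Ro
np.set_printoptions(precision=4,suppress=True,linewidth=150)
a=snap('side');b=snap('top')
cams={'s':a,'t':b}
I={'s':cv2.imread('pics/s1.png',0),'t':cv2.imread('pics/t1.png',0)}
lsd=cv2.createLineSegmentDetector(cv2.LSD_REFINE_ADV)
L={k:lsd.detect(v)[0][:,0,:] for k,v in I.items()}
x0,x1,y,h=-.0825,.0825,.12,.247
M={'topback':((x1,-y,h),(x1,y,h)),'topleft':((x0,y,h),(x1,y,h)),'topright':((x0,-y,h),(x1,-y,h)),'botleft':((-.087,y,0),(x1,y,0)),'botback':((x1,-y,0),(x1,y,0)),
'vbl':((x1,y,0),(x1,y,h)),'vbr':((x1,-y,0),(x1,-y,h)),'postL':((-.087,y,0),(-.087,y,.45)),'postR':((-.087,-y,0),(-.087,-y,.45)),'plinthL':((x0,y,.05),(x1,y,.05)),
'crossF':((-.087,-.1,.46),(-.087,.1,.46))}
vis={'s':['topback','topleft','topright','botleft','vbl','postL','plinthL'],'t':['topback','topleft','vbl','botleft','postL','postR','plinthL']}
def P(k,v,q):
    s=cams[k];hp=v[:3];c=v[3:9] if k=='s' else v[9:15]
    X=np.array([hp[0]+np.cos(hp[2])*q[0]-np.sin(hp[2])*q[1],hp[1]+np.sin(hp[2])*q[0]+np.cos(hp[2])*q[1],q[2]])
    T=np.array(s['T']);c3=Ro.from_rotvec(c[3:]).apply(T[:3,:3].T@(X-T[:3,3]-c[:3]))
    return np.array([s['cx']-s['fx']*c3[0]/c3[2],s['cy']+s['fy']*c3[1]/c3[2]])
def match(v,tol):
    out=[]
    for k in vis:
        for n in vis[k]:
            A,B=P(k,v,M[n][0]),P(k,v,M[n][1]);d=(B-A)/np.linalg.norm(B-A);nn=np.array([-d[1],d[0]]);ln=np.linalg.norm(B-A)
            for l in L[k]:
                p,q=l[:2],l[2:];e=(q-p);le=np.linalg.norm(e)
                if le<6 or abs(e@nn)/le>.1: continue
                r=np.array([(p-A)@nn,(q-A)@nn]);t=np.array([(p-A)@d,(q-A)@d])
                if max(abs(r))<tol and min(t)>-4 and max(t)<ln+4: out.append((k,n,p,q,le))
    return out
def res(v,ms):
    r=[]
    for k,n,p,q,le in ms:
        A,B=P(k,v,M[n][0]),P(k,v,M[n][1]);d=(B-A)/np.linalg.norm(B-A);nn=np.array([-d[1],d[0]])
        r+=[(p-A)@nn*np.sqrt(le/20),(q-A)@nn*np.sqrt(le/20)]
    return np.r_[np.array(r)/.4,v[3:6]/.002,v[9:12]/.002,v[6:9]/.0015,v[12:15]/.0015]
if __name__=='__main__':
    v=np.r_[.6126,.3863,.6053,np.zeros(12)]
    for tol in (4,3,2.5,2.5):
        ms=match(v,tol);s=least_squares(res,v,args=(ms,),loss='soft_l1');v=s.x
    print(v,s.cost)
    for m in ms:
        A,B=P(m[0],v,M[m[1]][0]),P(m[0],v,M[m[1]][1]);d=(B-A)/np.linalg.norm(B-A);nn=np.array([-d[1],d[0]])
        print(m[0],m[1],m[2],m[3],(m[2]-A)@nn,(m[3]-A)@nn)
    np.save('v.npy',v)
E
python3 icp.py
```

```text
[ 0.6147  0.3839  0.5932 -0.0002 -0.0002  0.      0.0001  0.0007 -0.0002  0.0002  0.0002  0.0016 -0.0001 -0.0002 -0.0001] 38.26285924333521
s topback [261.3979 235.1369] [271.8516 258.8339] 1.69212713158764 1.7519113874101968
s topright [266.6266 204.6004] [250.9924 208.3907] -0.8004846607934052 -0.03110565045501952
s botleft [278.6499 298.5813] [318.9047 284.2995] -0.17627232683679947 -0.04045042739354792
s vbl [273.551 260.584] [275.6013 281.8773] 0.35553353034493823 -0.17552119038606015
s postL [319.6478 216.8948] [320.6526 203.0364] -0.20292085480108954 0.955391725363711
s postL [320.0466 284.352 ] [321.1418 256.8458] -0.5513636618008714 0.8484941678449786
s postL [320.8181 248.1385] [320.6258 233.109 ] 0.6212721256125732 0.5953966791300379
s plinthL [316.9167 275.7466] [278.4109 288.9583] 1.1205098195849272 1.2402916834570559
t topback [249.222  155.5223] [237.7256 166.5146] 0.020276977176007856 -0.14613919812146622
t topback [227.8815 175.3276] [218.721 185.006] 0.14889156413299223 -0.6550255840106074
t topleft [208.8295 199.0211] [237.2228 216.3035] -0.8951272867265413 -1.248031544007383
t vbl [206.3044 197.4809] [219.2856 236.4888] 0.05278057885017397 0.010102807578761672
t botleft [219.1066 234.1691] [250.8989 255.2111] 0.634394189501184 -0.26813551906501065
t postR [288.3087 214.3615] [283.527  149.2537] -0.6857035566710357 0.08561599953620909
t plinthL [250.8595 247.749 ] [219.3806 228.116 ] 1.1429513592119818 1.1838830134299936
```

```bash
cat > ev.py <<'E'
from icp import *
v=np.load('v.npy')
def on(k,u,**fix):
    free=[i for i,n in enumerate('xyz') if n not in fix];q0=np.array([fix.get('x',-.09),fix.get('y',.1),fix.get('z',.15)])
    def f(w): q=q0.copy();q[free]=w;return P(k,v,q)-u
    q=q0.copy();q[free]=least_squares(f,q0[free],x_scale=.01).x;return q
c,s=np.cos(v[2]),np.sin(v[2]);d=np.array([.457,.2927])-v[:2];print('nose touch',c*d[0]+s*d[1]+.065,'tcp y',-s*d[0]+c*d[1])
for nm,u in (('red0',(254.99,237.22)),('red1',(251.85,219.51)),('red2',(251.04,217.6)),('green',(248.75,225.75))):
    print(nm,*[on('t',u,x=x) for x in (-.081,-.083,-.095,-.098)])
print('red0 z.069',on('t',(254.99,237.22),z=.069),'green y.109',on('t',(248.75,225.75),y=.109))
for ye in (.014,.012,.010):
  g=least_squares(lambda q:np.r_[P('t',v,q)-(248.75,225.75),P('s',v,q+[.001,ye,0])-(324,249.6)],[-.09,.105,.19],x_scale=.01);print('green tri end',ye,g.x,g.fun)
rg=cv2.imread('pics/rg.png')
for tag,im,zz in (('t1',cv2.imread('pics/t1.png',0),.064),('rg',rg[...,0].copy(),.19)):
    ls=lsd.detect(im)[0][:,0,:]
    for l in ls:
        m=(l[:2]+l[2:])/2
        if 240<m[0]<300 and 200<m[1]<250: print(tag,l,np.hypot(*(l[2:]-l[:2])))
    for n,q in (('lip rear L top',(-.081,.07,zz+.006)),('lip nose L',(-.116,.07,zz)),('lip nose R',(-.116,-.07,zz)),('noseR top',(-.116,-.07,zz+.006)),('lip rear R',(-.081,-.07,zz+.006))): print(n,P('t',v,q))
i=cv2.imread('pics/t1.png').astype(int)[232:244,248:266];print(i.sum(2)//3)
E
python3 ev.py
```

```text
nose touch -0.11673263519742016 tcp y 0.012491279135131164
red0 [-0.081   0.0805  0.0725] [-0.083   0.0822  0.0766] [-0.095   0.0926  0.1006] [-0.098   0.0952  0.1066]
red1 [-0.081   0.0778  0.185 ] [-0.083   0.0795  0.1887] [-0.095   0.09    0.2107] [-0.098   0.0926  0.2162]
red2 [-0.081   0.0797  0.1989] [-0.083   0.0814  0.2025] [-0.095   0.0918  0.2243] [-0.098   0.0944  0.2297]
green [-0.081   0.0978  0.1702] [-0.083   0.0995  0.1739] [-0.095   0.1096  0.1962] [-0.098   0.1121  0.2018]
red0 z.069 [-0.0792  0.0789  0.069 ] green y.109 [-0.0943  0.109   0.195 ]
green tri end 0.014 [-0.0991  0.1131  0.2037] [-0.0083  0.037  -0.022  -0.0311]
green tri end 0.012 [-0.0992  0.1136  0.2031] [-0.0592  0.2664 -0.1586 -0.2236]
green tri end 0.01 [-0.0993  0.1142  0.2024] [-0.1094  0.4954 -0.2957 -0.4157]
t1 [252.3114 238.5245 279.2214 209.1287] 39.853004
t1 [298.0578 213.1159 296.8459 222.0408] 9.006814
t1 [241.8134 191.6202 245.8762 210.5712] 19.381533
t1 [258.558  246.0908 268.9559 236.4242] 14.197156
t1 [280.7246 203.2173 251.8664 234.367 ] 42.46295
t1 [269.5847 235.8025 287.9864 214.06
[... 885 characters left out ...]
 75  79  79  80  70  70]
 [141 143 138 137 145 166 179 169 127 104  74  71  73  77  79  75  63  70]
 [141 140 142 140 156 183 171 127 114 123 158 131  76  69  75  66  68  66]
 [147 142 141 143 162 173 124 100 127 178 208 200 140  76  63  63  69  70]
 [149 140 142 142 138 123 103 125 177 202 199 197 174 126 103  81  63  88]
 [149 141 141 140 133  97 116 176 201 197 193 174 150 158 156 135 103 105]
 [143 139 141 141 136 128 166 202 197 193 173 145 150 154 157 163 155  88]
 [143 143 141 141 138 164 203 198 195 175 145 151 154 152 153 154 139  52]
 [143 149 142 144 136 162 204 195 179 145 150 151 152 154 145 107  48  57]
 [143 149 139 134 124 153 195 182 149 152 150 153 154 149 106  50  60  61]]
```

```bash
cat > ev2.py <<'E'
from icp import *
v=np.load('v.npy')
def rowat(l,c): return l[1]+(l[3]-l[1])*(c-l[0])/(l[2]-l[0])
obs={'pl1':(258.558,246.0908,268.9559,236.4242),'pl2':(269.5847,235.8025,287.9864,214.0659),'nose':(264.6792,237.1461,284.0849,215.3665),'railtop?':(252.3114,238.5245,279.2214,209.1287),'l3':(251.8664,234.367,280.7246,203.2173)}
def ml(x,z): A,B=P('t',v,(x,.1,z)),P('t',v,(x,-.1,z));return (*A,*B)
for c in (262,266,270,275,280,284):
    print(c,{k:round(rowat(l,c),2) for k,l in obs.items()},'model plinthbot',round(rowat(ml(-.082,0),c),2),'postbot',round(rowat(ml(-.087,0),c),2),'nose0',round(rowat(ml(-.116,.064),c),2),'nosetop',round(rowat(ml(-.116,.07),c),2),'nose+10',round(rowat(ml(-.116,.074),c),2),'rail/lip top',round(rowat(ml(-.081,.07),c),2))
# intensity profile perpendicular to the nose at mid-lip in t1, per channel
im=cv2.imread('pics/t1.png').astype(np.float32)
for c0 in ((275,225.5),(279,221)):
    d=np.array([.75,.66]);print([np.round(cv2.getRectSubPix(im,(1,1),tuple(map(float,np.array(c0)+d*t)))[0,0]).astype(int).tolist() for t in np.arange(-10,6,.7)])
E
python3 ev2.py
```

```text
262 {'pl1': 242.89, 'pl2': 244.76, 'nose': 240.15, 'railtop?': 227.94, 'l3': 223.43} model plinthbot 242.13 postbot 243.88 nose0 243.52 nosetop 242.48 nose+10 241.79 rail/lip top 229.89
266 {'pl1': 239.17, 'pl2': 240.04, 'nose': 235.66, 'railtop?': 223.57, 'l3': 219.11} model plinthbot 237.59 postbot 239.32 nose0 238.97 nosetop 237.94 nose+10 237.25 rail/lip top 225.45
270 {'pl1': 235.45, 'pl2': 235.31, 'nose': 231.17, 'railtop?': 219.2, 'l3': 214.79} model plinthbot 233.05 postbot 234.77 nose0 234.42 nosetop 233.4 nose+10 232.71 rail/lip top 221.01
275 {'pl1': 230.81, 'pl2': 229.41, 'nose': 225.56, 'railtop?': 213.74, 'l3': 209.4} model plinthbot 227.37 postbot 229.08 nose0 228.73 nosetop 227.72 nose+10 227.04 rail/lip top 215.46
280 {'pl1': 226.16, 'pl2': 223.5, 'nose': 219.95, 'railtop?': 208.28, 'l3': 204.0} model plinthbot 221.7 postbot 223.39 nose0 223.04 nosetop 222.04 nose+10 221.37 rail/lip top 209.91
284 {'pl1': 222.44, 'pl2': 218.77, 'nose': 215.46, 'railtop?': 203.91, 'l3': 199.68} model plinthbot 217.16 postbot 218.83 nose0 218.49 nosetop 217.5 nose+10 216.83 rail/lip top 205.47
[[158, 166, 171], [170, 179, 185], [164, 173, 178], [124, 131, 135], [81, 85, 89], [69, 72, 76], [77, 79, 83], [80, 80, 85], [78, 79, 85], [77, 80, 85], [74, 76, 80], [72, 74, 76], [69, 71, 73], [68, 69, 71], [66, 68, 71], [81, 85, 88], [103, 108, 110], [93, 97, 100], [67, 71, 74], [63, 66, 70], [64, 66, 69], [66, 67, 71], [68, 68, 73]]
[[163, 172, 176], [191, 200, 203], [184, 192, 195], [127, 134, 137], [84, 88, 93], [73, 77, 81], [75, 78, 82], [79, 81, 85], [79, 82, 85], [77, 80, 84], [75, 77, 82], [71, 72, 77], [72, 73, 78], [71, 71, 75], [69, 70, 73], [78, 80, 83], [90, 93, 98], [89, 94, 98], [69, 74, 79], [62, 65, 69], [65, 66, 72], [65, 67, 72], [63, 67, 71]]
```

```bash
cat > ev3.py <<'E'
from icp import *
v=np.load('v.npy')
def col(x,y,r):
    zz=np.linspace(0,.46,93);pp=np.array([P('t',v,(x,y,z)) for z in zz]);o=np.argsort(pp[:,1]);return np.interp(r,pp[o,1],pp[o,0])
rows=(190,195,200,205,210,215,220)
for n,x,y in (('FL',-.087,.12),('FR.098',-.087,.098),('FR.100',-.087,.1),('BL',-.065,.12)): print(n,[round(col(x,y,r),2) for r in rows])
for f in ('t1','rg'):
    im=cv2.imread(f'pics/{f}.png',0)
    for r in rows: print(f,r,im[r,232:256].tolist())
for l in L['t']:
    m=(l[:2]+l[2:])/2;e=l[2:]-l[:2]
    if 225<m[0]<262 and 170<m[1]<260 and abs(e[1])>2.5*abs(e[0]): print(l)
E
python3 ev3.py
```

```text
FL [np.float64(236.33), np.float64(237.51), np.float64(238.69), np.float64(239.88), np.float64(241.06), np.float64(242.24), np.float64(243.43)]
FR.098 [np.float64(241.99), np.float64(243.09), np.float64(244.18), np.float64(245.28), np.float64(246.38), np.float64(247.48), np.float64(248.58)]
FR.100 [np.float64(241.48), np.float64(242.59), np.float64(243.7), np.float64(244.8), np.float64(245.91), np.float64(247.01), np.float64(248.12)]
BL [np.float64(231.68), np.float64(232.93), np.float64(234.18), np.float64(235.43), np.float64(236.69), np.float64(237.94), np.float64(239.19)]
t1 190 [197, 145, 154, 154, 155, 151, 143, 137, 146, 144, 169, 201, 209, 249, 243, 241, 239, 237, 237, 238, 237, 237, 237, 237]
t1 195 [243, 233, 151, 151, 152, 153, 154, 144, 145, 139, 159, 214, 244, 238, 237, 237, 238, 236, 237, 238, 237, 237, 237, 237]
t1 200 [237, 240, 235, 177, 149, 154, 155, 154, 142, 143, 139, 156, 211, 245, 239, 237, 237, 237, 237, 239, 236, 210, 178, 173]
t1 205 [237, 237, 240, 235, 186, 145, 152, 155, 156, 142, 142, 138, 141, 199, 248, 241, 237, 208, 165, 199, 196, 181, 147, 143]
t1 210
[... 646 characters left out ...]
 246, 240, 182, 150, 156, 157, 161, 147, 144, 145, 148, 168, 186, 182, 182, 181, 181, 183, 182, 182, 170, 162, 150]
rg 205 [241, 242, 244, 238, 190, 148, 155, 157, 158, 143, 145, 143, 144, 165, 186, 183, 181, 170, 150, 136, 133, 133, 140, 151]
rg 210 [242, 242, 241, 243, 239, 199, 145, 154, 158, 158, 145, 144, 143, 145, 150, 152, 161, 167, 162, 157, 159, 167, 175, 189]
rg 215 [161, 138, 153, 191, 229, 246, 241, 148, 155, 155, 156, 148, 145, 142, 145, 148, 160, 174, 186, 176, 136, 126, 70, 70]
rg 220 [161, 159, 160, 158, 160, 159, 158, 161, 167, 158, 157, 157, 152, 145, 146, 147, 147, 100, 93, 124, 144, 136, 139, 139]
[241.8134 191.6202 245.8762 210.5712]
[238.5477 215.8356 231.5168 188.2162]
```

Consolidated estimate: the red bar now sits about 6 mm too high. The sash started a little open, and the red plane is forward of the rail. I re-press and lower slightly.

Call:
{"name": "apply_moves", "arguments": {
  "commands": [
    [[1,0.7,0],0,0],
    [[2.2,1.5,0],0,0],
    [[3.4,2.4,0],0,0],
    [[4.6,3.2,0],0,0],
    [[5.4,3.75,0],0,0],
    [[5.9,4.1,0],0,0],
    [[6.2,4.3,0],0,0],
    [[6.4,4.45,0],0,0],
    [[6.6,4.6,0],0,0],
    [[6.6,4.6,-0.1],0,0],
    [[6.6,4.6,-0.25],0,0],
    [[6.6,4.6,-0.4],0,0],
    [[6.6,4.6,-0.5],0,0],
    [[6.6,4.6,-0.5],0,0]
  ]
}}

```text
clock: 17.62
tool_pos: [0.4582, 0.2931, 0.195]
orientation: [179.5, -0.0, -55.1]
force: [-12.2, -5.4, 2.2]
opening: 0.0875
gripper_force: 6.5
```

Call:
{"name": "apply_moves", "arguments": {
  "commands": [
    [[-0.4,-0.3,0],0,0],
    [[-1.2,-0.8,0],0,0],
    [[-2.2,-1.5,0],0,0],
    [[-3.4,-2.3,0],0,0],
    [[-4.6,-3.2,0],0,0],
    [[-5.6,-3.9,0],0,0],
    [[-6.6,-4.6,1],0,0],
    [[-8,-5.6,2.5],0,0],
    [[-8,-5.6,4],0,0],
    [[-8,-5.6,4],0,0]
  ]
}}

```text
clock: 18.45
tool_pos: [0.382, 0.2403, 0.2399]
orientation: [-179.7, 0.1, -55.0]
force: [-0.3, 1.0, 1.1]
opening: 0.0875
gripper_force: 0.0
```

```bash
python3 rg.py | grep -A1 now
python3 - <<'E'
from h import *
np.set_printoptions(precision=4,suppress=True)
a=snap('side');b=snap('top')
for s in (a,b):
    h=cv2.cvtColor(s['img'],cv2.COLOR_RGB2HSV)
    g=((h[...,0]>45)&(h[...,0]<85)&(h[...,1]>100)&(h[...,2]>60)).astype(np.uint8)
    n,_,st,c=cv2.connectedComponentsWithStats(g); print([(np.round(c[k],1),st[k][4]) for k in range(1,n) if st[k][4]>5])
    print([(np.round(q['at'],1),round(q['score'],2)) for q in ctrl.spot_point(s,'fan_button_top')[:3]])
E
```

```text
now red [251.53 218.29  14.   249.   253.   216.   221.  ]
    -0.081 [-0.081   0.0768  0.1949]
--
now green [248.73 225.79   9.   247.   250.   223.   228.  ]
    -0.081 [-0.081   0.0967  0.1726]
[(array([340.3, 144.1]), np.int32(15)), (array([210.2, 181.2]), np.int32(319)), (array([297.3, 337.4]), np.int32(7)), (array([307.4, 339.7]), np.int32(26))]
[(array([340.7, 142.7]), 0.58)]
[(array([309. , 112.3]), np.int32(101)), (array([248.7, 225.7]), np.int32(9))]
[]
```

Sash lowered 6 mm as intended. Now I locate the button from the unobstructed first pictures.

Run:
```python
from icp import *
from h import atz,tri
res=[]
for k,f,u in (('s','s1.png',(340,144)),('t','t1.png',(423.5,177.8))):
    im=cv2.imread('pics/'+f).astype(int)[u.__getitem__(1).__int__()-9:int(u[1])+10,int(u[0])-9:int(u[0])+10]
    m=(im[...,1]-np.maximum(im[...,0],im[...,2])-12).clip(0);y,x=np.mgrid[0:19,0:19]
    c=np.array([(x*m).sum()/m.sum()+int(u[0])-9,(y*m).sum()/m.sum()+int(u[1])-9]);res.append(c)
    print(k,c,(m>0).sum());[print(k,z,atz(cams[k],c,z)) for z in (.04,.05,.06)]
print(tri(a,res[0],b,res[1]))
g=cv2.imread('pics/t1.png',0)[168:196:1,408:442]
ls=[l for l in L['t'] if 405<l[0]<445 and 165<l[1]<200];print(np.array(ls))
```

```text
s [340.1676 143.8075] 28
s 0.04 [ 0.5376 -0.3561  0.04  ]
s 0.05 [ 0.5357 -0.3436  0.05  ]
s 0.06 [ 0.5338 -0.3311  0.06  ]
t [423.5611 177.6336] 42
t 0.04 [ 0.5398 -0.3569  0.04  ]
t 0.05 [ 0.5331 -0.3504  0.05  ]
t 0.06 [ 0.5264 -0.344   0.06  ]
(array([ 0.5378, -0.3551,  0.0417]), np.float64(0.0016500759034045534))
[[437.2304 184.7048 432.7252 172.4832]
 [431.9493 172.9348 414.3605 174.1681]
 [413.5679 176.4579 417.0478 190.5824]
 [408.9942 167.7129 415.3063 151.749 ]
 [416.2903 190.0938 435.7625 186.3376]]
```

Button at about (0.536, -0.353), top near z 0.045. That fits the 36 mm box and a reach of 0.64 m. I raise, close the fingers and travel high over the clutter.

Call:
{"name": "apply_moves", "arguments": {
  "commands": [
    [[0,0,2],0,1],
    [[0,0,5],0,1],
    [[0,-0.5,8],0,1],
    [[0.2,-2,10],-0.05,1],
    [[0.7,-4.5,10],-0.1,1],
    [[1.4,-8,10],-0.15,1],
    [[2.2,-11.5,10],-0.2,1],
    [[3.1,-15,10],-0.25,1],
    [[4,-18.5,10],-0.3,1],
    [[4.9,-22,10],-0.35,1],
    [[5.8,-25.5,10],-0.4,1],
    [[6.7,-29,10],-0.45,1],
    [[7.6,-32.5,10],-0.5,1],
    [[8.5,-36,10],-0.55,1],
    [[9.4,-39.5,10],-0.6,1],
    [[10.3,-43,10],-0.61,1],
    [[11.2,-46.5,10],-0.61,1],
    [[12.2,-50,10],-0.61,1],
    [[13,-52.5,10],-0.61,1],
    [[13.4,-53.5,10],-0.61,1]
  ]
}}

```text
clock: 20.62
tool_pos: [0.5162, -0.2982, 0.3351]
orientation: [179.9, 0.0, -90.2]
force: [0.9, -0.6, -0.3]
opening: 0.0004
gripper_force: 0.0
```

Call:
{"name": "apply_moves", "arguments": {
  "commands": [
    [[0.6,-2,0],0,1],
    [[1.3,-4.2,-2],0,1],
    [[1.8,-5.6,-4.5],0,1],
    [[2,-5.8,-7.5],0,1],
    [[2,-5.8,-10.5],0,1],
    [[2,-5.8,-13.5],0,1],
    [[2,-5.8,-16],0,1],
    [[2,-5.8,-18],0,1],
    [[2,-5.8,-18.5],0,1],
    [[2,-5.8,-18.5],0,1]
  ]
}}

```text
clock: 21.45
tool_pos: [0.535, -0.3525, 0.1497]
orientation: [179.8, 0.1, -90.1]
force: [-0.1, -0.2, 1.4]
opening: 0.0002
gripper_force: 0.0
```

Run:
```python
from h import *
np.set_printoptions(precision=4,suppress=True)
o=ctrl.get_obs();print(o['clock'],o['tool_pos'],o['orientation'],o['force'],o['opening'])
a=snap('side','s5.png');b=snap('top','t5.png')
for s,u in ((a,(340,144)),(b,(423,178))):
    print([(np.round(q['at'],1),round(q['score'],2)) for q in ctrl.spot_point(s,'fan_button_top')[:3]])
    im=s['img'].astype(int)[u[1]-9:u[1]+10,u[0]-9:u[0]+10];m=im[...,1]-np.maximum(im[...,0],im[...,2])-12
    if (m>0).any(): y,x=np.where(m>0);print('green left',len(x),x.mean()+u[0]-9,y.mean()+u[1]-9)
for f in ('rg.png',):
    pass
i=b['img'].astype(int)[212:230,240:262];print((i[...,0]-np.max(i[...,1:],2)).max(), (i[...,1]-np.max(i[...,[0,2]],2)).max())
```

```text
21.45 [ 0.535  -0.3525  0.1497] [179.7923   0.0688 -90.0527] [-0.118  -0.2067  1.4024] 0.00023425989738060665
[(array([340.7, 142.2]), 0.39)]
green left 35 340.57142857142856 143.4
[(array([423. , 178.7]), 0.54)]
green left 38 423.89473684210526 177.68421052631578
157 78
```

Before pressing, the arm is clear of the hood, so I check the lip height in this clean view once more.

```bash
cat > ev4.py <<'E'
from icp import *
v=np.load('v.npy')
im=cv2.imread('pics/t5.png').astype(np.float32);g=im.mean(2)
def prof(c0,d,ts): return [float(cv2.getRectSubPix(g,(1,1),tuple(map(float,np.array(c0)+np.array(d)*t)))[0,0]) for t in ts]
dn=np.array([.75,.66]);ts=np.arange(-9,7,.5)
# perpendicular profiles through predicted nose line at z=lip guess
for zl in (.1935,):
    for y in (-.05,-.03,-.01,.01,.03,.05):
        c=P('t',v,(-.116,y,zl));print('y',y,c,[round(x) for x in prof(c,dn,ts)])
print('rear lip top px off', [np.round((P('t',v,(-.081,y,.1995))-P('t',v,(-.116,y,.1935)))@dn,2) for y in (-.03,.03)], 'per 10mm z', (P('t',v,(-.116,0,.2035))-P('t',v,(-.116,0,.1935)))@dn)
i=cv2.imread('pics/t5.png').astype(int)[210:226,246:266];print(i.sum(2)//3)
r=(i[...,2]-np.max(i[...,:2],2)-25).clip(0);y,x=np.mgrid[210:226,246:266];print('red',(x*r).sum()/r.sum(),(y*r).sum()/r.sum());
for n,q in (('lip rearL top',(-.081,.07,.1995)),('lip noseL bottom',(-.116,.07,.1935)),('lip noseL top',(-.116,.07,.1995))): print(n,P('t',v,q))
for l in lsd.detect(cv2.imread('pics/t5.png',0))[0][:,0,:]:
    m=(l[:2]+l[2:])/2
    if 242<m[0]<296 and 180<m[1]<250: print(l)
E
python3 ev4.py
```

```text
y -0.05 [281.3301 198.7365] [111, 89, 80, 75, 75, 76, 77, 78, 78, 79, 77, 72, 68, 68, 67, 66, 66, 74, 93, 117, 137, 146, 148, 148, 149, 152, 151, 149, 147, 146, 142, 142]
y -0.03 [278.0175 202.3468] [106, 84, 70, 74, 77, 79, 78, 78, 79, 78, 75, 69, 66, 67, 69, 67, 68, 76, 100, 137, 172, 170, 163, 163, 151, 139, 129, 134, 138, 141, 144, 145]
y -0.01 [274.6586 206.0077] [84, 74, 74, 78, 78, 78, 78, 78, 77, 75, 71, 67, 68, 70, 70, 67, 66, 71, 83, 104, 123, 136, 136, 133, 132, 132, 131, 131, 133, 140, 154, 174]
y 0.01 [271.2523 209.7201] [95, 77, 75, 75, 75, 76, 76, 77, 77, 75, 73, 72, 71, 71, 69, 69, 67, 71, 85, 106, 125, 133, 136, 134, 132, 130, 132, 132, 127, 135, 151, 173]
y 0.03 [267.7977 213.4851] [97, 80, 74, 75, 78, 79, 78, 77, 76, 74, 71, 68, 68, 69, 69, 68, 68, 77, 95, 116, 130, 135, 134, 133, 131, 132, 136, 143, 153, 161, 157, 164]
y 0.05 [264.2938 217.304 ] [90, 75, 72, 75, 76, 77, 79, 80, 80, 77, 73, 67, 66, 67, 67, 66, 68, 72, 94, 118, 140, 139, 137, 135, 134, 133, 131, 130, 128, 133, 146, 166]
rear lip top px off [np.float64(-9.3), np.float64(-9.5)] per 10mm z -1.268512555
[... 1429 characters left out ...]
 [260.7394 221.1778]
lip noseL top [260.5625 220.1972]
[263.3593 233.4052 270.2327 227.656 ]
[244.514  224.5968 280.6021 185.6038]
[261.     243.5482 267.0684 237.1265]
[251.8082 254.5622 259.2787 245.3062]
[276.6279 226.6976 280.2716 221.6214]
[281.2852 198.754  275.1603 205.1823]
[280.2129 221.4995 285.7952 215.7914]
[287.8304 213.1936 286.2131 176.7933]
[267.4752 213.6322 262.2151 219.856 ]
[276.1114 207.466  268.4414 213.7783]
[281.5968 207.7487 262.5878 228.892 ]
[261.7282 229.0683 252.4762 239.889 ]
[272.763  222.7858 283.6755 211.1409]
[255.2924 242.8509 262.7284 233.8283]
[242.073  191.5782 245.4212 207.9105]
[246.5759 207.8424 276.9452 175.6913]
[277.9147 184.1774 260.9752 202.2041]
```

In the clean view the lip nose edge fits z≈0.192–0.193, so red ≈0.198 against green ≈0.199. That is level within measurement error. Now I press the button.

Call:
{"name": "apply_moves", "arguments": {
  "commands": [
    [[0,0,-1.5],0,1],
    [[0,0,-3.5],0,1],
    [[0,0,-5.5],0,1],
    [[0,0,-7],0,1],
    [[0,0,-7.8],0,1],
    [[0,0,-8],0,1],
    [[0,0,-8],0,1]
  ]
}}

```text
clock: 22.33
tool_pos: [0.5356, -0.353, 0.072]
orientation: [180.0, 0.0, -90.1]
force: [-2.2, 1.1, 3.5]
opening: 0.0002
gripper_force: 1.7
```

Call:
{"name": "apply_moves", "arguments": {
  "commands": [
    [[0,0,-0.2],0,1],
    [[0,0,-0.4],0,1],
    [[0,0,-0.6],0,1],
    [[0,0,-0.6],0,1]
  ]
}}

```text
clock: 22.67
tool_pos: [0.5364, -0.3534, 0.0694]
orientation: [-179.9, -0.1, -90.0]
force: [-7.7, 6.0, 23.5]
opening: 0.0008
gripper_force: 11.5
```

Call:
{"name": "apply_moves", "arguments": {
  "commands": [
    [[0,0,-0.2],0,1],
    [[0,0,-0.4],0,1],
    [[0,0,-0.4],0,1]
  ]
}}

```text
clock: 22.92
tool_pos: [0.5366, -0.3536, 0.0689]
orientation: [-179.8, -0.2, -89.9]
force: [-16.0, 13.8, 48.0]
opening: 0.0007
gripper_force: 24.1
```

A hard stop was felt. I raise slowly, reading the force, to see whether the spring travel (about 6 mm) is there.

Call:
{"name": "apply_moves", "arguments": {
  "commands": [
    [[0,0,0.4],0,1],
    [[0,0,0.8],0,1],
    [[0,0,0.8],0,1],
    [[0,0,0.8],0,1]
  ]
}}

```text
clock: 23.25
tool_pos: [0.5367, -0.3535, 0.0709]
orientation: [-179.8, -0.1, -90.1]
force: [-0.4, 0.1, 4.7]
opening: 0.0005
gripper_force: 2.1
```

Call:
{"name": "apply_moves", "arguments": {
  "commands": [
    [[0,0,0.15],0,1],
    [[0,0,0.15],0,1],
    [[0,0,0.15],0,1]
  ]
}}

```text
clock: 23.5
tool_pos: [0.5367, -0.3534, 0.0713]
orientation: [-179.9, -0.0, -90.0]
force: [0.9, -1.4, 3.2]
opening: 0.0001
gripper_force: 2.0
```

Call:
{"name": "apply_moves", "arguments": {
  "commands": [
    [[0,0,0.15],0,1],
    [[0,0,0.15],0,1],
    [[0,0,0.15],0,1]
  ]
}}

```text
clock: 23.75
tool_pos: [0.5364, -0.3532, 0.0726]
orientation: [-180.0, -0.0, -90.1]
force: [2.1, -2.1, 3.3]
opening: 0.0005
gripper_force: 1.6
```

Call:
{"name": "apply_moves", "arguments": {
  "commands": [
    [[0,0,0.2],0,1],
    [[0,0,0.2],0,1],
    [[0,0,0.2],0,1]
  ]
}}

```text
clock: 24.0
tool_pos: [0.5357, -0.3529, 0.0744]
orientation: [180.0, 0.0, -90.1]
force: [0.8, -0.9, 2.4]
opening: 0.0002
gripper_force: 1.1
```

Call:
{"name": "apply_moves", "arguments": {
  "commands": [
    [[0,0,0.2],0,1],
    [[0,0,0.2],0,1],
    [[0,0,0.2],0,1]
  ]
}}

```text
clock: 24.25
tool_pos: [0.535, -0.3526, 0.0761]
orientation: [179.9, 0.0, -90.1]
force: [0.1, 0.8, 0.9]
opening: 0.0006
gripper_force: 0.0
```

Call:
{"name": "apply_moves", "arguments": {
  "commands": [
    [[0,0,0.3],0,1],
    [[0,0,0.3],0,1],
    [[0,0,0.3],0,1]
  ]
}}

```text
clock: 24.5
tool_pos: [0.5357, -0.353, 0.0796]
orientation: [180.0, 0.0, -90.1]
force: [0.4, 0.6, -0.3]
opening: 0.0004
gripper_force: 0.0
```

The spring ran from about 5 N at 0.070 to zero at about 0.0755, so the button made its full 6 mm travel and came up again. I retreat up and do a final check.

Call:
{"name": "apply_moves", "arguments": {
  "commands": [
    [[0,0,1],0,1],
    [[0,0,3],0,1],
    [[0,0,6],0,1],
    [[0,0,9],0,1],
    [[0,0,12],0,1],
    [[0,0,14],0,1],
    [[0,0,15],0,1],
    [[0,0,15],0,1],
    [[0,0,15],0,1]
  ]
}}

```text
clock: 25.25
tool_pos: [0.5357, -0.3528, 0.2296]
orientation: [-180.0, 0.0, -90.1]
force: [-1.0, -0.5, -1.4]
opening: 0.0005
gripper_force: 0.0
```

Run:
```python
from h import *
b=snap('top');a=snap('side')
i=b['img'].astype(int)[210:226,246:266];r=(i[...,0]-np.max(i[...,1:],2)-25).clip(0);y,x=np.mgrid[210:226,246:266];print('red',(x*r).sum()/r.sum(),(y*r).sum()/r.sum())
for n,s,q in (('s',a,'s1.png'),):
    d=np.abs(s['img'][:,:,::-1].astype(int)-cv2.imread('pics/'+q).astype(int)).max(2)
    for t,(u,v) in {'vial':(344,231),'dish':(326,314),'tape':(305,332),'beaker':(312,147)}.items(): print(t,d[v-8:v+9,u-8:u+9].mean())
print(ctrl.get_obs()['force'],ctrl.get_obs()['clock'])
print(ctrl.close_job())
```

```text
red 251.4676089517079 218.35689045936397
vial 1.6920415224913494
dish 2.017301038062284
tape 2.1072664359861593
beaker 4.536332179930795
[ 0.36614425 -0.44000968 -0.38970776] 25.35
the job is handed in; nothing more can be done
None
```

Job handed in at 25 s: I raised the window until the red bar was level with the green bar by my estimate (about 3 mm uncertainty), then pressed the fan button its full 6 mm and it came back up. The arm couldn't tilt, so the fingertip lifted the lip by friction against its front edge (never gripped) instead of from beneath; vial, dish, tape and beaker looked unmoved (jar not checked).

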